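Make up the fitting kit and the hardness-check kit

ROBOT

A 6-joint arm with a two-finger parallel gripper is mounted at the origin on a cart in front of the work surface, level with it; the furniture and walls round the work are solid. World frame = base frame: x ahead of the robot, y to its left, z up, the work surface at z = 0. Lengths are in mm, angles in degrees, forces in N, time in s.
With the tool pointing down it reaches from about 375 to 925 mm from the base axis. Payload 5.7 kg.
Tool frame: the origin (TCP) lies midway between the tips of the shut fingers; the grasp point (between the pads) lies 19 mm behind it (manip.hold_point_z is the distance from the TCP to the grasp point, in mm); z points along the fingers, x is the direction in which the jaws open and shut, and the axes are right-handed (so a half turn about z gives the same grasp; the last joint's range is limited). The gripper opens to 88 mm and grips with 3 to 60 N. Pads are 20 mm wide; open, the fingers measure 115 mm over their backs; the gripper's body (75 mm by 178 mm) begins 61 mm behind the grasp point.
Start: joints at [62.676, 20.558, 86.54, -0, 72.909, -6.595], TCP at [212.365, 561.127, 222.623] pointing down, gripper open.
Joint ranges: [-170.27, 170.27], [-57.76, 135], [12.27, 136.19], [-55.21, 235.2], [11.17, 155.16], [-170.74, 170.74]. Speed limits (degrees/s): [136.94, 136.94, 180, 180, 180, 180].

INTERFACE

Orientations are given as a 3x3 rotation matrix whose columns are the frame's x, y, z axes.
In Python, from cell import manip gives the robot as it stands. The module is installed in compiled form; this text tells all that it offers.
- The arm moves only by the tool move_arm, never from a script. Its argument "steps" is a list of rows, each an object of numbers: "dx", "dy", "dz": the shift along the tool's x, y, z in mm; "twist": the turn about the tool's z in rad. A call has 1 to 20 rows; each row shifts and turns the pose as measured when the row begins, along the tool's axes as they then stand; what a row does not reach is not made up. A row lasts 1/12 s, in which the tool goes at most 41.7 mm and 7.16 degrees, less where a joint would pass 70% of its speed; a pose out of reach is approached as far as the arm can. A call is refused whole if a number of a shift passes 41.7 or a number of a turn 0.125, either way. A call with a gripper value outside its range is refused whole. "fingers" is the gripper's target within -1 to 1 (fully open at 1, half-way at 0, shut at -1), set as the call begins (left out, the last holds). The fingers move at their own pace and stop on an object; "squeeze" is the grip in N (left out, the last holds). Time passes only in rows, so rows that do not move let the fingers close. It gives the time, the measured TCP pose, the force and the opening at its end, in the units of the state.
- manip.get_obs(): the state, without advancing time (a new reading comes with each control period).
- manip.read_camera(name): name is "scene" or "top" or "wrist"; returns the picture (480x640x3 uint8, red, green, blue); there is no depth.
- manip.camera_info(name): a dict with "vertical_fov" (degrees; the focal length in pixels is half the picture's height over the tangent of half this angle, whatever the lens; pixels are square), "cx", "cy" (the principal point, pixels), "cam_to_world" (4x4, takes a point from camera to world coordinates); the wrist camera has in their place "T_tool_cam" (4x4, takes a point from camera to tool coordinates, whose origin is the TCP and whose axes are the tool frame's). Camera axes: x right, y down, z forward; pixel columns grow to the right and rows downward; lengths in mm; the calibration is good to about 2 mm. A picture is of the moment at which its call begins: read the wrist's pose just before it. camera_info takes no time and is no camera call.
- manip.finish_job(): hands the job in, once; it reports no verdict.
The state is a dict: "time_s": time; "joints": joint angles; "joint_velocities": joint speeds; "effort": joint torques, N m; "ee_pos": TCP position; "tool_rot": TCP orientation; "ft_force": force on the tool from outside, world axes, zero at the start; "wrist_torque": the same for the moment, N m; "gripper_width": opening from 0.0 (shut) to 1.0 (fully open).
Only numpy, scipy, OpenCV 4.12 (cv2) and the standard library are available. Lean on these libraries where they do the work, as an engineer would, in place of code of your own. Each camera call takes 0.05 s, during which the arm holds its last target. There are 200 camera calls.

TASK

Make up the two job kits from the stock on the bench. The fitting kit goes in the shallow cardboard carton: the two small closed green boxes and the oil bottle, all three side by side on the carton's floor, the box that stands on its edge still on its edge, and the bottle kept upright throughout. The hardness-check kit goes on the blue plate: the small steel ring lying flat over the thick post and the solid steel disc lying flat between the four pegs.

Things in the scene. Friction and masses are not known exactly. Their poses are not given: they have to be found in the camera images.
- kit_carton: Shallow open cardboard carton (the fitting kit), fixed in place, brown. Inside 156 mm (its x) by 84 mm (its y); floor 3 mm thick, walls 3 mm thick with their top edge 25 mm above the bench; short flaps folded down outside reach 9 mm beyond the walls' outer faces. Origin: centre of its underside, on the bench; z up. The three things fit only in a row along its length (x): 60 + 30 + 42 mm of contents, 24 mm to spare in all.
- kit_plate: Blue kit plate (the hardness-check kit), fixed in place, 200 mm (its x) by 100 mm (its y), top face 12 mm above the bench. A thick steel post and a nest of four thin steel pegs stand on it. Origin: centre of its underside, on the bench; z up. One kit lies left and one right of the tall tester, so things must be carried round in front of it: a short bar juts out from the tester to x = 0.50, y = -0.19, at 0.3 m above the bench.
- ring_post (a point): Foot of the plate's thick steel post, on the plate's top face, 50 mm from the plate's centre towards its -x end; axes as the plate's. The post is 24 mm thick and 20 mm high, narrowing to 16 mm over its top 6 mm.
- block_nest (a point): Middle of the nest of four steel pegs, on the plate's top face, 48 mm from the plate's centre towards its +x end; axes as the plate's. The pegs are 10 mm thick, 13 mm high, at 31 mm to either side in x and in y, so a disc of 60 mm lies between them with about 9 mm play each way, and fingers that close along the plate's x or y pass between the pegs.
- thick_box: Thick, nearly cubic green bearing box, closed, loose, 70 mm (its x) by 60 mm (its y) by 50 mm high, 0.22 kg. Origin: centre of its underside; z up. White label on its -x side. (The bigger flat green box, 90 mm square, and the open green carton at the back are not part of the job.)
- flat_box: Flat green bearing box, closed, loose, 70 by 70 by 30 mm, 0.24 kg, standing on edge: 70 mm high, 70 mm along its x, 30 mm thick along its own z, which lies level (its own y points up). Origin: centre of one of its two broad 70 by 70 mm faces, the box extending 30 mm from it along +z.
- flat_box_centre (a point): Centre of the flat green box, 35 mm above what it stands on; axes as the flat box's: x level along the 70 mm side, y up, z level through the 30 mm thickness.
- oil_bottle: Cream plastic oil bottle with a red spout, closed, loose, upright: body 42 mm thick up to 84 mm, spout to 118 mm, about 0.09 kg. Origin: centre of its underside; z up.
- small_ring: Small plain steel bearing ring, loose, lying flat: 62 mm outside, hole 44 mm, 12 mm thick, 0.12 kg. Origin: centre of its underside; z up. The larger rings (80 mm and more) lying about are not part of the job.
- ref_block: Solid steel disc (hardness reference block), loose, lying flat: 60 mm across, 10 mm thick, 0.22 kg. Origin: centre of its underside; z up. Not the discs and bottle far right by the dark green mat. Low grasps must clear the tester's black base slab, 92 mm high: its near corner is at x = 0.45, y = 0.03, and its edges run from there to x = 0.56, y = -0.52 and to x = 0.97, y = 0.14.
Mind the look-alikes: they are no part of the job. There is more than one size of the oil_bottle; the job needs the larger.

How it is judged (in metres and radians):
At the end, for the whole second after the job is handed in: Thick box, flat box (on edge) and oil bottle stand inside the carton, upright within 0.12 rad, undersides within 6 mm of its floor; small ring over the post and steel disc between the pegs, flat, within 13 mm of centre and 5 mm of the plate's top; all released and at rest (x of thick_box in the frame of kit_carton between -0.07 and 0.07 m and y of thick_box in the frame of kit_carton between -0.035 and 0.035 m and z of thick_box in the frame of kit_carton between -0.003 and 0.009 m and x of flat_box_centre in the frame of kit_carton between -0.07 and 0.07 m and y of flat_box_centre in the frame of kit_carton between -0.035 and 0.035 m and z of flat_box_centre in the frame of kit_carton between 0.032 and 0.044 m and x of oil_bottle in the frame of kit_carton between -0.07 and 0.07 m and y of oil_bottle in the frame of kit_carton between -0.035 and 0.035 m and z of oil_bottle in the frame of kit_carton between -0.003 and 0.009 m and angle between each of thick_box, oil_bottle's own z axis and vertical below 0.12 rad and angle between the z axis of flat_box and the z axis of kit_carton, either way round above 1.45 rad and horizontal distance between small_ring and ring_post below 0.013 m and z of small_ring in the frame of ring_post between -0.004 and 0.005 m and angle between the z axis of each of small_ring, ref_block and the z axis of kit_plate, either way round below 0.12 rad and horizontal distance between ref_block and block_nest below 0.013 m and z of ref_block in the frame of block_nest between -0.004 and 0.005 m and linear speed of each of thick_box, flat_box, oil_bottle, small_ring, ref_block below 0.02 m/s); the robot touches nothing.
It fails at once if the oil bottle is tipped over (more than 0.8 rad) (angle between oil_bottle's own z axis and vertical above 0.8 rad).
It also fails if it takes over 141 s, if anything falls off the work surface, if the arm or the gripper's body presses on something with over 40 N, if the wrist force passes 120 N, or if a joint passes its speed limit or range.

## Working session

There is one attempt and no reset: what is moved stays moved. The work goes in short steps, Python scripts to look and compute and a tool call to move; the robot and the scene stay as the last step left them, time stands still between calls to the robot, and variables do not carry over. Pictures are saved under pics/ and viewed, about 12 in all and at most 16, crops included, and the job is handed in when it is done.

Besides the shell and the picture viewer there is one more tool, called after "Call:" by a JSON object that holds its "api" and its "payload". move_arm: Moves the arm, as the interface text tells. Its arguments: {"type":"object","properties":{"steps":{"type":"array"},"fingers":{"type":"number"},"squeeze":{"type":"number"}},"required":["steps"]}

```bash
ls; mkdir -p pics
python3 - <<'E'
from cell import manip
import cv2,numpy as np
o=manip.get_obs();print(o)
for n in ("scene","top"):
    cv2.imwrite(f"pics/{n}0.png",manip.read_camera(n)[:,:,::-1]);print(manip.camera_info(n))
print(manip.camera_info("wrist"))
E
```

```text
pics
{'time_s': 0.0, 'joints': array([ 6.26766549e+01,  2.05963248e+01,  8.65986070e+01, -6.27446383e-05,
        7.29077093e+01, -6.59324002e+00]), 'joint_velocities': array([ 0.06801557,  0.03827631, -0.01136198, -0.02211901,  0.04649898,
       -0.03459413]), 'effort': array([-2.28115001e-03, -5.15373695e+01, -2.70726407e+01,  6.73779845e-02,
        3.52106499e-02, -8.74054399e-05]), 'ee_pos': array([212.05622822, 560.54527892, 221.82884699]), 'tool_rot': array([[ 3.53965275e-01,  9.35258205e-01, -8.21355049e-04],
       [ 9.35256872e-01, -3.53966169e-01, -1.59203702e-03],
       [-1.77969758e-03, -2.04652133e-04, -9.99998395e-01]]), 'ft_force': array([-0.21918102,  0.06802591,  0.28628328]), 'wrist_torque': array([-0.0009822 , -0.02755143,  0.04711732]), 'gripper_width': 0.997371075830813}
{'vertical_fov': 49.8856818811729, 'cx': 322.7532525908152, 'cy': 233.69060361503014, 'cam_to_world': array([[ 6.97045127e-01, -3.80293159e-01,  6.07869398e-01,
        -1.31348085e+02],
       [-7.16825092e-01, -3.49460759e-01,  6.03356416e-01,
        -6.72378896e+02],
       [-1.70258159e-0
[... 336 characters left out ...]
,
       [-9.99631231e-01,  1.71279488e-02,  2.10721395e-02,
        -5.00836413e+01],
       [-2.33523782e-02, -1.46182082e-01, -9.88982035e-01,
         1.19310707e+03],
       [ 0.00000000e+00,  0.00000000e+00,  0.00000000e+00,
         1.00000000e+00]])}
{'vertical_fov': 60.25633417234591, 'cx': 324.562597093759, 'cy': 240.11912488843802, 'T_tool_cam': array([[ 9.99999061e-01, -3.87362534e-04, -1.31449453e-03,
         4.46959943e-01],
       [ 7.00293236e-04,  9.68962317e-01,  2.47207479e-01,
        -6.64052457e+01],
       [ 1.17793675e-03, -2.47208167e-01,  9.68961679e-01,
        -1.61546569e+02],
       [ 0.00000000e+00,  0.00000000e+00,  0.00000000e+00,
         1.00000000e+00]])}
```

View pics/top0.png

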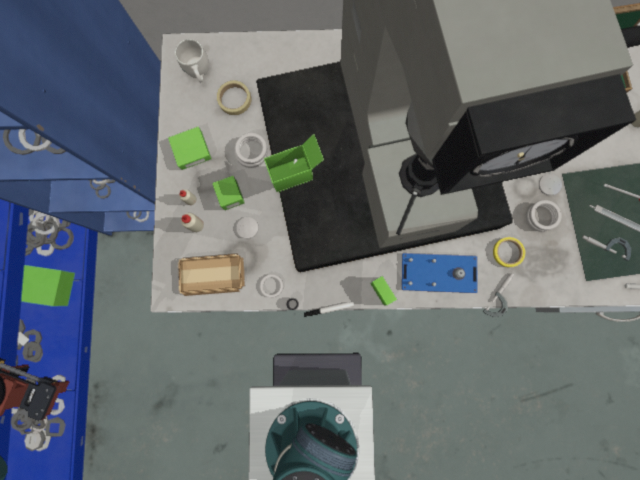

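View pics/scene0.png

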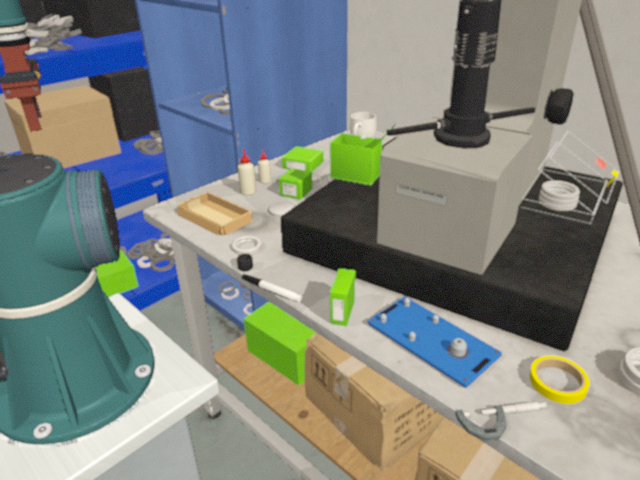

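```bash
cat > h.py <<'E'
import numpy as np,cv2
from cell import manip
def K(n):
    c=manip.camera_info(n);f=240/np.tan(np.radians(c['vertical_fov'])/2);return c,f
def toolT(o):
    T=np.eye(4);T[:3,:3]=o['tool_rot'];T[:3,3]=o['ee_pos'];return T
def cam(n,o=None):
    c,f=K(n)
    M=c['cam_to_world'] if n!='wrist' else toolT(o or manip.get_obs())@c['T_tool_cam']
    return M,f,c['cx'],c['cy']
def px2w(n,u,v,z,o=None):
    M,f,cx,cy=cam(n,o);d=M[:3,:3]@[(u-cx)/f,(v-cy)/f,1];p=M[:3,3]
    return (p+d*(z-p[2])/d[2])[:2]
def w2px(n,P,o=None):
    M,f,cx,cy=cam(n,o);q=np.linalg.inv(M)@np.append(P,1);return q[0]/q[2]*f+cx,q[1]/q[2]*f+cy
def tool(P,yaw=None):
    "world target TCP, desired tool-x world heading deg -> tool-frame shift, twist rad"
    o=manip.get_obs();R=o['tool_rot'];d=R.T@(np.array(P)-o['ee_pos'])
    h=np.degrees(np.arctan2(R[1,0],R[0,0]));t=None
    if yaw is not None: t=-np.radians((yaw-h+90)%180-90)
    print('at',o['ee_pos'].round(1),'head',h.round(1),'shift',d.round(1),'twist',t,'j6',o['joints'][5].round(1),'t',o['time_s'])
E
python3 - <<'E'
import cv2
a=cv2.imread("pics/top0.png")
c=cv2.resize(a[125:315,150:310],None,fx=4,fy=4,interpolation=cv2.INTER_CUBIC)
c=c[:,:]; print(c.shape)
d=cv2.resize(a[240:315,360:490],None,fx=4,fy=4,interpolation=cv2.INTER_CUBIC)
cv2.imwrite("pics/c1.png",cv2.resize(a[125:275,150:310],None,fx=4,fy=4,interpolation=cv2.INTER_CUBIC))
cv2.imwrite("pics/c2.png",cv2.resize(a[240:315,170:490],None,fx=2.5,fy=2.5,interpolation=cv2.INTER_CUBIC))
E
```

```text
(760, 640, 3)
```

View pics/c1.png

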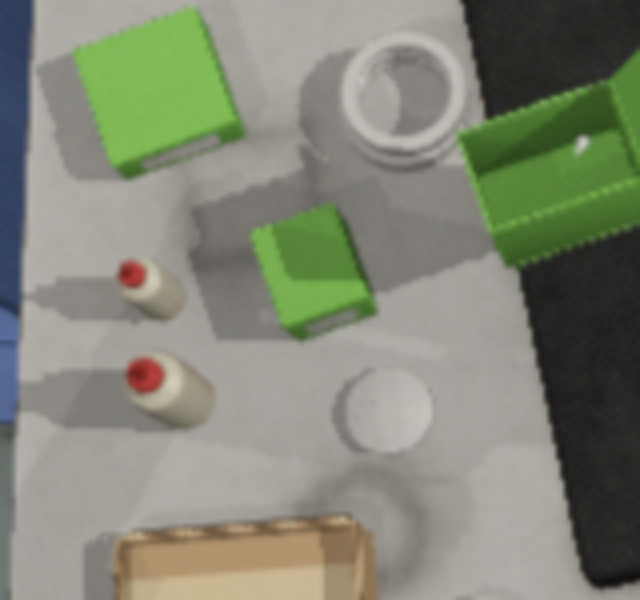

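View pics/c2.png

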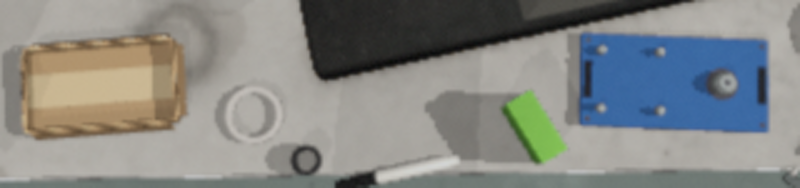

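Run:
```python
from h import *
c1=lambda u,v,z:px2w('top',149.6+u/4,124.6+v/4,z).round(0)
c2=lambda u,v,z:px2w('top',169.7+u/2.5,239.7+v/2.5,z).round(0)
print('disc',c1(388,410,10),'bottle base-ish',c1(190,402,0),'bottle tip',c1(145,376,118),'small tip',c1(131,272,90))
print('thick',[list(c1(u,v,50)) for u,v in((253,228),(335,205),(375,300),(298,325))])
print('ring',c2(253,113,12))
print('carton top inner',[list(c2(u,v,25)) for u,v in((24,52),(170,38),(183,122),(36,134))])
print('flatbox',[list(c2(u,v,70)) for u,v in((505,103),(528,91),(565,149),(542,162))])
print('plate',[list(c2(u,v,12)) for u,v in((581,34),(768,40),(767,131),(580,123))],'post',c2(724,82,32))
print('pegs',[list(c2(u,v,25)) for u,v in((602,48),(661,51),(660,110),(602,107))])
print('cap',c2(306,160,20),'bigboxcorners',[list(c1(u,v,40)) for u,v in((78,50),(190,10),(243,130),(125,170))],'openbox',c1(515,265,30),c1(465,135,60))
```

```text
disc [575. 170.] bottle base-ish [585. 310.] bottle tip [579. 303.] small tip [654. 323.]
thick [[np.float64(693.0), np.float64(255.0)], [np.float64(708.0), np.float64(200.0)], [np.float64(642.0), np.float64(172.0)], [np.float64(626.0), np.float64(224.0)]]
ring [416. 103.]
carton top inner [[np.float64(485.0), np.float64(348.0)], [np.float64(497.0), np.float64(191.0)], [np.float64(407.0), np.float64(176.0)], [np.float64(397.0), np.float64(332.0)]]
flatbox [[np.float64(419.0), np.float64(-160.0)], [np.float64(431.0), np.float64(-184.0)], [np.float64(372.0), np.float64(-219.0)], [np.float64(360.0), np.float64(-195.0)]]
plate [[np.float64(496.0), np.float64(-249.0)], [np.float64(486.0), np.float64(-448.0)], [np.float64(389.0), np.float64(-441.0)], [np.float64(401.0), np.float64(-244.0)]] post [ 440. -393.]
pegs [[np.float64(479.0), np.float64(-269.0)], [np.float64(474.0), np.float64(-331.0)], [np.float64(412.0), np.float64(-326.0)], [np.float64(416.0), np.float64(-266.0)]]
cap [366.  46.] bigboxcorners [[np.float64(826.0), np.float64(382.0)], [np.float64(853.0), np.float64(305.0)], [np.float64(766.0), np.float64(266.0)], [np.float64(739.0), np.float64(346.0)]] openbox [670.  81.] [752. 111.]
```

```bash
python3 -c "
from h import *
tool([620,230,222],25)"
```

```text
at [212.1 560.6 221.9] head 69.3 shift [-1.649e+02  4.985e+02  1.000e-01] twist 0.7727078238271238 j6 -6.6 t 0.1
```

Call:
{"api": "move_arm", "payload": {"steps": [{"dx":-12,"dy":37},{"dx":-12,"dy":37},{"dx":-12,"dy":37},{"dx":-12,"dy":37},{"dx":-12,"dy":37},{"dx":-12,"dy":37},{"dx":-12,"dy":37},{"dx":-12,"dy":37},{"dx":-12,"dy":37},{"dx":-12,"dy":37},{"dx":-12,"dy":37},{"dx":-12,"dy":37},{"dx":-12,"dy":37},{"twist":0.12},{"twist":0.12},{"twist":0.12},{"twist":0.12},{"twist":0.12},{"twist":0.12},{}], "fingers": 1}}

```text
invalid input
```

```bash
cat > look.py <<'E'
import sys,pickle
from h import *
o=manip.get_obs();a=manip.read_camera('wrist')
pickle.dump(o,open(f'pics/{sys.argv[1]}.pkl','wb'));cv2.imwrite(f'pics/{sys.argv[1]}.png',a[:,:,::-1])
tool([0,0,0])
E
python3 look.py w1
```

```text
at [212.1 560.7 222. ] head 69.3 shift [-599.2    0.   222.8] twist None j6 -6.6 t 0.15
```

View pics/w1.png

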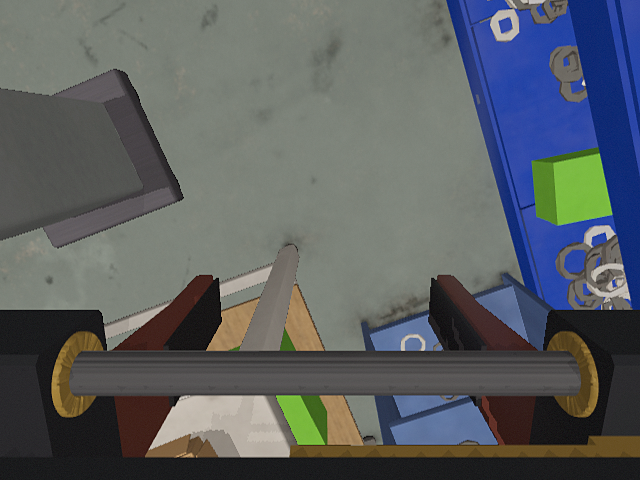

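Call:
{"api": "move_arm", "payload": {"steps": [{"dx":-12,"dy":37,"dz":0,"twist":0},{"dx":-12,"dy":37,"dz":0,"twist":0},{"dx":-12,"dy":37,"dz":0,"twist":0},{"dx":-12,"dy":37,"dz":0,"twist":0},{"dx":-12,"dy":37,"dz":0,"twist":0},{"dx":-12,"dy":37,"dz":0,"twist":0},{"dx":-12,"dy":37,"dz":0,"twist":0},{"dx":-12,"dy":37,"dz":0,"twist":0},{"dx":-12,"dy":37,"dz":0,"twist":0},{"dx":-12,"dy":37,"dz":0,"twist":0},{"dx":-12,"dy":37,"dz":0,"twist":0},{"dx":-12,"dy":37,"dz":0,"twist":0},{"dx":-12,"dy":37,"dz":0,"twist":0},{"dx":0,"dy":0,"dz":0,"twist":0.12},{"dx":0,"dy":0,"dz":0,"twist":0.12},{"dx":0,"dy":0,"dz":0,"twist":0.12},{"dx":0,"dy":0,"dz":0,"twist":0.12},{"dx":0,"dy":0,"dz":0,"twist":0.12},{"dx":0,"dy":0,"dz":0,"twist":0.12}], "fingers": 1}}

```text
time_s: 1.73
ee_pos: [624.4, 226.2, 213.1]
tool_rot: [[0.89, 0.456, -0.008], [0.456, -0.89, -0.004], [-0.009, -0.0, -1.0]]
ft_force: [0.0, 0.2, -0.1]
gripper_width: 0.998
```

Call:
{"api": "move_arm", "payload": {"steps": [{"dx":0,"dy":38,"dz":-10,"twist":0.03},{"dx":0,"dy":38,"dz":-10,"twist":0},{"dx":0,"dy":0,"dz":0,"twist":0}]}}

```text
time_s: 1.98
ee_pos: [657.0, 157.9, 231.3]
tool_rot: [[0.905, 0.425, -0.013], [0.424, -0.905, -0.005], [-0.014, -0.001, -1.0]]
ft_force: [1.1, 0.9, 0.1]
gripper_width: 1.002
```

```bash
python3 look.py w2
```

```text
at [655.4 160.3 230.5] head 25.1 shift [-658.  -132.3  240.7] twist None j6 -17.2 t 2.0333
```

View pics/w2.png

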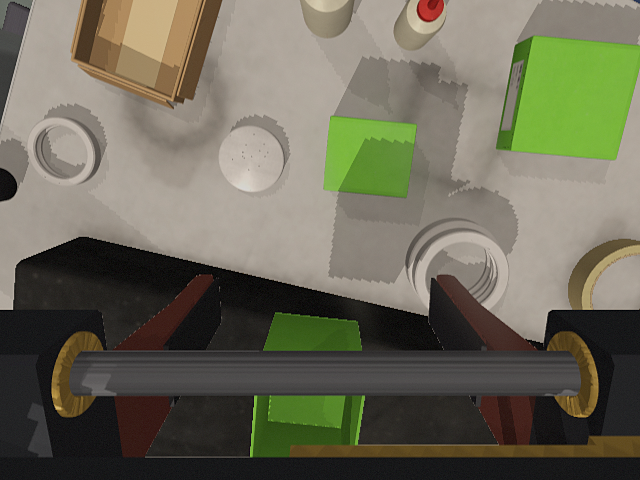

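Run:
```python
from h import *
import pickle
o=pickle.load(open('pics/w2.pkl','rb'))
p=lambda u,v,z:px2w('wrist',u,v,z,o)
C=np.array([p(u,v,50) for u,v in((333,116),(416,125),(409,197),(326,188))]);print(C.round(1),C.mean(0))
for i in range(4):
    d=C[(i+1)%4]-C[i];print(np.linalg.norm(d).round(1),np.degrees(np.arctan2(d[1],d[0])).round(1))
print('disc',p(252,158,10),'ring',p(64,151,10),'bottle',p(328,18,5))
print('carton corner',p(72,62,25),p(181,104,25))
tool([666,214,222],25)
```

```text
[[627.  233.4]
 [689.8 255.2]
 [711.8 201.9]
 [646.2 179.3]] [668.70222215 217.45487764]
66.5 19.1
57.7 -67.6
69.4 -161.0
57.5 109.6
disc [575.27423245 170.63579794] ring [416.92574014 103.32295932] bottle [588.25224059 305.74115748]
carton corner [410.96333297 181.33562181] [505.26625303 188.55182028]
at [655.4 160.3 230.5] head 25.1 shift [ 32.5 -44.1   8.1] twist 0.002281019252017861 j6 -17.2 t 2.0333
```

```bash
python3 -c "
from h import *
tool([668,215.5,222],21)"
```

```text
at [655.4 160.3 230.5] head 25.1 shift [ 35.  -44.6   8.1] twist 0.07209418933179104 j6 -17.2 t 2.0333
```

Call:
{"api": "move_arm", "payload": {"steps": [{"dx":17,"dy":-22,"dz":0,"twist":0},{"dx":18,"dy":-22,"dz":0,"twist":0},{"dx":0,"dy":0,"dz":0,"twist":0.07},{"dx":0,"dy":0,"dz":30,"twist":0},{"dx":0,"dy":0,"dz":30,"twist":0},{"dx":0,"dy":0,"dz":30,"twist":0},{"dx":0,"dy":0,"dz":30,"twist":0},{"dx":0,"dy":0,"dz":0,"twist":0},{"dx":0,"dy":0,"dz":0,"twist":0}]}}

```text
time_s: 2.78
ee_pos: [662.9, 223.5, 104.5]
tool_rot: [[0.934, 0.358, -0.018], [0.358, -0.934, 0.001], [-0.016, -0.008, -1.0]]
ft_force: [0.9, -0.2, 0.7]
gripper_width: 1.002
```

```bash
python3 -c "
from h import *
tool([668,215.5,25],21)"
```

```text
at [662.9 223.5 104.5] head 21.0 shift [ 3.2  9.9 79.3] twist -0.0004169684385390975 j6 -8.3 t 2.7833
```

Call:
{"api": "move_arm", "payload": {"steps": [{"dx":3,"dy":10,"dz":20,"twist":0},{"dx":0,"dy":0,"dz":20,"twist":0},{"dx":0,"dy":0,"dz":20,"twist":0},{"dx":0,"dy":0,"dz":19,"twist":0},{"dx":0,"dy":0,"dz":0,"twist":0}]}}

```text
time_s: 3.2
ee_pos: [672.4, 219.0, 32.2]
tool_rot: [[0.933, 0.36, -0.008], [0.36, -0.933, 0.005], [-0.006, -0.007, -1.0]]
ft_force: [0.1, 0.2, -0.9]
gripper_width: 1.0
```

```bash
python3 -c "
from h import *
tool([668,215.5,25],21)"; python3 look.py w3
```

```text
at [672.4 219.   32.2] head 21.1 shift [-5.3  1.7  7.2] twist 0.001532363897706558 j6 -9.0 t 3.2
at [673.7 219.4  34.2] head 21.1 shift [-707.4  -37.6   36.9] twist None j6 -9.0 t 3.25
```

View pics/w3.png

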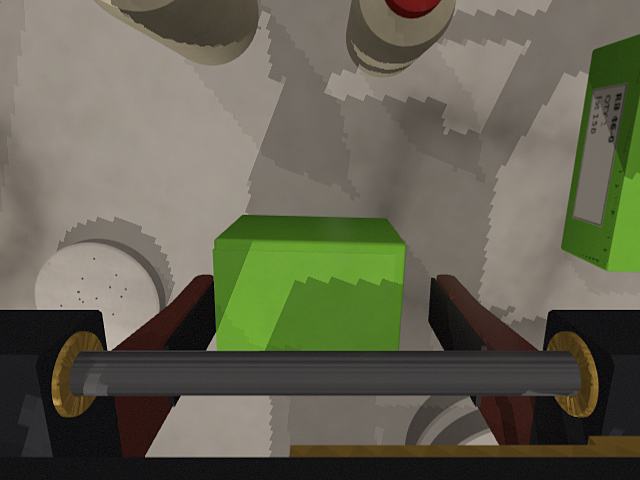

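Call:
{"api": "move_arm", "payload": {"steps": [{"dx":-5,"dy":0,"dz":6,"twist":0},{"dx":0,"dy":0,"dz":4,"twist":0},{"dx":0,"dy":0,"dz":0,"twist":0}]}}

```text
time_s: 3.5
ee_pos: [672.2, 218.8, 29.5]
tool_rot: [[0.933, 0.36, 0.002], [0.36, -0.933, 0.007], [0.004, -0.006, -1.0]]
ft_force: [-0.5, 0.5, -0.3]
gripper_width: 1.001
```

Call:
{"api": "move_arm", "payload": {"steps": [{"dx":0,"dy":0,"dz":0,"twist":0},{"dx":0,"dy":0,"dz":0,"twist":0},{"dx":0,"dy":0,"dz":0,"twist":0},{"dx":0,"dy":0,"dz":0,"twist":0},{"dx":0,"dy":0,"dz":0,"twist":0},{"dx":0,"dy":0,"dz":0,"twist":0}], "fingers": -1, "squeeze": 25}}

```text
time_s: 4.0
ee_pos: [673.3, 219.1, 32.8]
tool_rot: [[0.933, 0.36, 0.005], [0.36, -0.933, 0.008], [0.008, -0.005, -1.0]]
ft_force: [0.0, -0.3, -1.6]
gripper_width: 0.796
```

Call:
{"api": "move_arm", "payload": {"steps": [{"dx":0,"dy":0,"dz":0.5,"twist":0},{"dx":0,"dy":0,"dz":0.5,"twist":0},{"dx":0,"dy":0,"dz":3,"twist":0},{"dx":0,"dy":0,"dz":6,"twist":0},{"dx":0,"dy":0,"dz":2,"twist":0}], "fingers": 1}}

```text
time_s: 4.42
ee_pos: [674.7, 219.5, 20.8]
tool_rot: [[0.933, 0.36, 0.008], [0.36, -0.933, 0.008], [0.01, -0.005, -1.0]]
ft_force: [-0.5, -1.2, -0.0]
gripper_width: 0.997
```

Call:
{"api": "move_arm", "payload": {"steps": [{"dx":0,"dy":0,"dz":0.5,"twist":0},{"dx":0,"dy":0,"dz":0.5,"twist":0},{"dx":0,"dy":0,"dz":0.5,"twist":0},{"dx":0,"dy":0,"dz":0.5,"twist":0},{"dx":0,"dy":0,"dz":0.5,"twist":0}], "fingers": -1}}

```text
time_s: 4.83
ee_pos: [673.8, 219.3, 17.7]
tool_rot: [[0.933, 0.36, 0.005], [0.36, -0.933, 0.008], [0.008, -0.005, -1.0]]
ft_force: [-1.0, -0.1, 4.9]
gripper_width: 0.797
```

Call:
{"api": "move_arm", "payload": {"steps": [{"dx":0,"dy":0,"dz":0,"twist":0},{"dx":0,"dy":0,"dz":0,"twist":0},{"dx":0,"dy":0,"dz":-7,"twist":0},{"dx":0,"dy":0,"dz":0,"twist":0},{"dx":0,"dy":0,"dz":0.2,"twist":0}], "fingers": 1}}

```text
time_s: 5.25
ee_pos: [674.2, 219.4, 25.3]
tool_rot: [[0.933, 0.36, 0.006], [0.36, -0.933, 0.008], [0.009, -0.005, -1.0]]
ft_force: [-0.3, 0.3, -0.1]
gripper_width: 0.999
```

Call:
{"api": "move_arm", "payload": {"steps": [{"dx":0,"dy":0,"dz":0.2,"twist":0},{"dx":0,"dy":0,"dz":0.2,"twist":0},{"dx":0,"dy":0,"dz":0.2,"twist":0},{"dx":0,"dy":0,"dz":0.2,"twist":0},{"dx":0,"dy":0,"dz":0.2,"twist":0}], "fingers": -1}}

```text
time_s: 5.67
ee_pos: [674.4, 219.4, 24.9]
tool_rot: [[0.933, 0.36, 0.007], [0.36, -0.933, 0.008], [0.009, -0.005, -1.0]]
ft_force: [-1.4, 0.7, 2.1]
gripper_width: 0.796
```

Call:
{"api": "move_arm", "payload": {"steps": [{"dx":0,"dy":0,"dz":-20,"twist":0},{"dx":0,"dy":0,"dz":-40,"twist":0},{"dx":0,"dy":0,"dz":-40,"twist":0},{"dx":0,"dy":0,"dz":-40,"twist":0},{"dx":-30,"dy":-8,"dz":-20,"twist":0},{"dx":-37,"dy":-11,"dz":0,"twist":0},{"dx":-37,"dy":-11,"dz":0,"twist":0},{"dx":-37,"dy":-11,"dz":0,"twist":0},{"dx":-37,"dy":-11,"dz":0,"twist":0},{"dx":-37,"dy":-11,"dz":0,"twist":0},{"dx":0,"dy":0,"dz":0,"twist":0.1},{"dx":0,"dy":0,"dz":0,"twist":0.1},{"dx":0,"dy":0,"dz":0,"twist":0.1},{"dx":0,"dy":0,"dz":0,"twist":0},{"dx":0,"dy":0,"dz":0,"twist":0}]}}

```text
time_s: 6.92
ee_pos: [432.6, 196.1, 182.9]
tool_rot: [[0.998, 0.058, -0.004], [0.058, -0.998, 0.006], [-0.004, -0.006, -1.0]]
ft_force: [-0.3, 0.1, -2.5]
gripper_width: 0.795
```

```bash
python3 -c "
from h import *
tool([446,200,190],4)"
```

```text
at [432.6 196.1 182.9] head 3.3 shift [13.6 -3.1 -7.2] twist -0.011967493809827926 j6 12.2 t 6.9167
```

```bash
python3 look.py w4
```

```text
at [432.7 196.1 182.8] head 3.3 shift [-442.6  171.9  183.6] twist None j6 12.2 t 6.9667
```

View pics/w4.png

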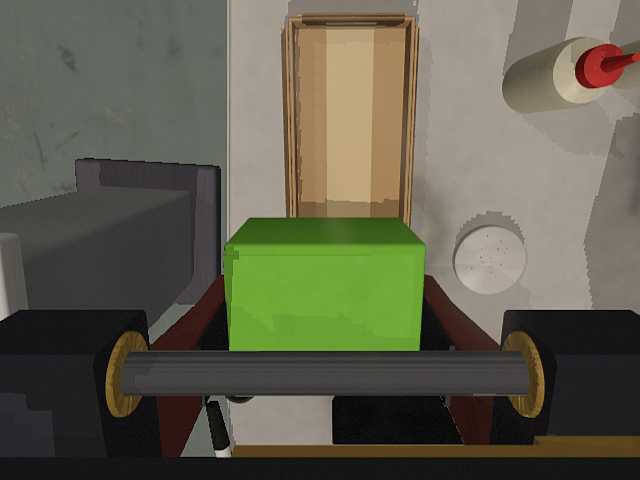

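Run:
```python
from h import *
import pickle
o=pickle.load(open('pics/w4.pkl','rb'))
a=cv2.imread('pics/w4.png')
c=cv2.resize(a[0:225,275:430],None,fx=3.5,fy=2.6,interpolation=cv2.INTER_CUBIC);cv2.imwrite('pics/c4.png',c)
# predicted projection of model for centre C, heading th
def proj(cx,cy,th):
    x=np.array([np.cos(th),np.sin(th)]);y=np.array([-x[1],x[0]])
    for z,hx,hy in((25,78,42),(25,81,45),(3,78,42)):
        print(z,[tuple(np.round(w2px('wrist',np.append(np.array([cx,cy])+sx*hx*x+sy*hy*y,z),o),0)) for sx,sy in((1,1),(1,-1),(-1,-1),(-1,1))])
proj(446.5,262,np.radians(94))
for v in(40,120,200): print(v,[px2w('wrist',u,v,25,o).round(1) for u in (297,406)])
print(px2w('wrist',352,22,25,o))
```

```text
25 [(np.float64(289.0), np.float64(26.0)), (np.float64(408.0), np.float64(24.0)), (np.float64(401.0), np.float64(239.0)), (np.float64(295.0), np.float64(240.0))]
25 [(np.float64(284.0), np.float64(21.0)), (np.float64(412.0), np.float64(19.0)), (np.float64(404.0), np.float64(242.0)), (np.float64(292.0), np.float64(244.0))]
3 [(np.float64(291.0), np.float64(33.0)), (np.float64(402.0), np.float64(32.0)), (np.float64(396.0), np.float64(233.0)), (np.float64(297.0), np.float64(234.0))]
40 [array([405.5, 327.9]), array([482.8, 332.2])]
120 [array([407.7, 273.2]), array([488.5, 277.8])]
200 [array([410.2, 213.4]), array([494.8, 218.3])]
[443.66704352 341.68067936]
```

View pics/c4.png

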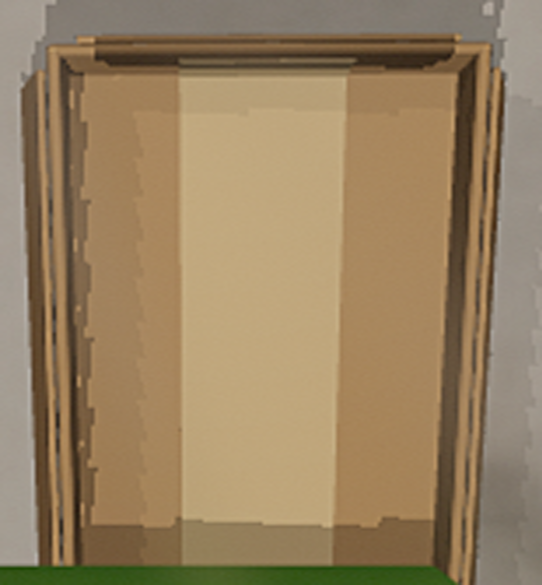

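Run:
```python
from h import *
import pickle
o=pickle.load(open('pics/w4.pkl','rb'))
f=lambda u,v:px2w('wrist',u,v,25,o).round(1)
print('outer far',f(289.3,17.3),f(414.7,16.9),'inner far',f(293.6,22.3),f(410.7,22.3),'outer near',f(291,215),f(410.7,215),'inner near',f(295.6,215),f(405.2,215))
```

```text
outer far [399.5 342.2] [487.4 347.4] inner far [402.6 339.2] [484.9 343.8] outer near [405.9 201.3] [499.7 206.7] inner near [409.6 201.5] [495.4 206.5]
```

Run:
```python
from h import *
import pickle
o=pickle.load(open('pics/w4.pkl','rb'))
a=cv2.imread('pics/w4.png').astype(int)
for u in (255,280,310,340,370,390,400,415):
    col=a[200:345,u]; g=col[:,1]; i=np.argmax((g-col[:,2]>40)); d=np.diff(g); k=np.argsort(-abs(d))[:4]
    print(u,'top green v',200+i,'edges',sorted([(200+int(x),int(d[x])) for x in k]))
M,f,cx,cy=cam('wrist',o);T=np.linalg.inv(toolT(o))
for u,v in((240,251),(328,247),(415,243)):
    p=px2w('wrist',u,v,o['ee_pos'][2]+25,o);print((T@np.array([*p,o['ee_pos'][2]+25,1])).round(1))
for u,v in((252,219),(395,217)):
    p=px2w('wrist',u,v,o['ee_pos'][2]-25,o);print((T@np.array([*p,o['ee_pos'][2]-25,1])).round(1))
tool([450.7,221.6,60],3.7)
```

```text
255 top green v 243 edges [(216, -31), (217, -55), (243, 19), (255, 16)]
280 top green v 243 edges [(216, -30), (217, -53), (243, 19), (255, 17)]
310 top green v 243 edges [(201, -27), (243, 19), (244, 16), (255, 16)]
340 top green v 243 edges [(200, -33), (216, -17), (217, -21), (243, 14)]
370 top green v 244 edges [(201, -23), (243, 22), (244, 14), (255, 16)]
390 top green v 243 edges [(242, 10), (243, 22), (244, 13), (245, 11)]
400 top green v 243 edges [(218, 17), (242, 14), (243, 19), (244, 12)]
415 top green v 244 edges [(233, -22), (242, 12), (243, 18), (244, 14)]
[-28.3 -28.3 -24.7   1. ]
[  1.9 -29.8 -24.8   1. ]
[ 31.6 -31.2 -24.9   1. ]
[-32.7 -29.4  25.3   1. ]
[ 33.1 -30.4  25.    1. ]
at [432.7 196.1 182.8] head 3.3 shift [ 19.9 -23.7 122.9] twist -0.006781270253374937 j6 12.2 t 6.9667
```

Call:
{"api": "move_arm", "payload": {"steps": [{"dx":10,"dy":-12,"dz":0,"twist":0},{"dx":10,"dy":-12,"dz":20,"twist":0},{"dx":0,"dy":0,"dz":35,"twist":0},{"dx":0,"dy":0,"dz":30,"twist":-0.007},{"dx":0,"dy":0,"dz":20,"twist":0},{"dx":0,"dy":0,"dz":0,"twist":0},{"dx":0,"dy":0,"dz":0,"twist":0}]}}

```text
time_s: 7.55
ee_pos: [458.6, 224.6, 75.6]
tool_rot: [[0.997, 0.082, 0.004], [0.082, -0.997, 0.008], [0.005, -0.008, -1.0]]
ft_force: [-0.6, 0.8, -0.9]
gripper_width: 0.798
```

```bash
python3 -c "
from h import *
tool([450.7,221.6,28],3.7)"
```

```text
at [458.6 224.6  75.6] head 4.7 shift [-8.4  2.7 47.5] twist 0.01755284317334833 j6 13.0 t 7.55
```

Call:
{"api": "move_arm", "payload": {"steps": [{"dx":-8.4,"dy":2.7,"dz":10,"twist":0.017},{"dx":0,"dy":0,"dz":10,"twist":0},{"dx":0,"dy":0,"dz":0,"twist":0},{"dx":0,"dy":0,"dz":0,"twist":0}]}}

```text
time_s: 7.88
ee_pos: [454.4, 222.3, 58.0]
tool_rot: [[0.998, 0.069, 0.01], [0.069, -0.998, 0.01], [0.01, -0.009, -1.0]]
ft_force: [0.5, -0.0, -1.4]
gripper_width: 0.797
```

```bash
python3 -c "
from h import *
tool([450.7,221.6,28],3.7)"
```

```text
at [454.4 222.3  58. ] head 3.9 shift [-4.1  0.7 30. ] twist 0.004049252989976166 j6 13.7 t 7.8833
```

Call:
{"api": "move_arm", "payload": {"steps": [{"dx":-5,"dy":1,"dz":4,"twist":0},{"dx":0,"dy":0,"dz":8,"twist":0},{"dx":0,"dy":0,"dz":7,"twist":0},{"dx":0,"dy":0,"dz":3,"twist":0},{"dx":0,"dy":0,"dz":0,"twist":0}]}}

```text
time_s: 8.3
ee_pos: [452.8, 222.2, 36.9]
tool_rot: [[0.997, 0.07, 0.016], [0.07, -0.997, 0.012], [0.017, -0.011, -1.0]]
ft_force: [-0.6, -1.0, -3.0]
gripper_width: 0.8
```

```bash
python3 -c "
from h import *
tool([450.7,221.6,28],3.7)"
```

```text
at [452.8 222.2  36.9] head 4.0 shift [-2.3  0.5  8.8] twist 0.005462089294803311 j6 13.6 t 8.3
```

Call:
{"api": "move_arm", "payload": {"steps": [{"dx":-3,"dy":0.5,"dz":4,"twist":0},{"dx":0,"dy":0,"dz":4,"twist":0},{"dx":0,"dy":0,"dz":1,"twist":0}]}}

```text
time_s: 8.55
ee_pos: [450.4, 221.9, 28.0]
tool_rot: [[0.997, 0.07, 0.017], [0.07, -0.997, 0.012], [0.018, -0.011, -1.0]]
ft_force: [-2.9, -0.1, 28.0]
gripper_width: 0.798
```

Call:
{"api": "move_arm", "payload": {"steps": [{"dx":0,"dy":0,"dz":0,"twist":0},{"dx":0,"dy":0,"dz":0,"twist":0},{"dx":0,"dy":0,"dz":-1,"twist":0},{"dx":0,"dy":0,"dz":-10,"twist":0},{"dx":0,"dy":0,"dz":-35,"twist":0},{"dx":0,"dy":0,"dz":-40,"twist":0},{"dx":0,"dy":0,"dz":-40,"twist":0},{"dx":-7,"dy":36,"dz":0,"twist":0},{"dx":-7,"dy":36,"dz":0,"twist":0},{"dx":-7,"dy":36,"dz":0,"twist":0},{"dx":-7,"dy":36,"dz":0,"twist":0},{"dx":-7,"dy":36,"dz":0,"twist":0},{"dx":-7,"dy":36,"dz":0,"twist":0},{"dx":-7,"dy":36,"dz":0,"twist":0},{"dx":-7,"dy":36,"dz":0,"twist":0},{"dx":-7,"dy":36,"dz":0,"twist":0},{"dx":-7,"dy":36,"dz":0,"twist":0},{"dx":-7,"dy":36,"dz":0,"twist":0},{"dx":0,"dy":0,"dz":0,"twist":0}], "fingers": 1}}

```text
time_s: 10.13
ee_pos: [403.9, -196.7, 167.1]
tool_rot: [[0.996, 0.08, 0.039], [0.08, -0.997, 0.007], [0.04, -0.004, -0.999]]
ft_force: [0.8, 0.8, 0.4]
gripper_width: 1.001
```

```bash
python3 -c "
from h import *
tool([395,-190,150],30)"
```

```text
at [ 403.9 -196.7  167.1] head 4.6 shift [-9.  -7.3 16.8] twist -0.44366495069207174 j6 -41.8 t 10.1333
```

Call:
{"api": "move_arm", "payload": {"steps": [{"dx":-9,"dy":-7,"dz":10,"twist":0},{"dx":0,"dy":0,"dz":10,"twist":-0.11},{"dx":0,"dy":0,"dz":10,"twist":-0.11},{"dx":0,"dy":0,"dz":10,"twist":-0.11},{"dx":0,"dy":0,"dz":10,"twist":-0.11},{"dx":0,"dy":0,"dz":10,"twist":0},{"dx":0,"dy":0,"dz":0,"twist":0}]}}

```text
time_s: 10.72
ee_pos: [396.9, -191.8, 109.6]
tool_rot: [[0.86, 0.508, 0.045], [0.508, -0.861, 0.004], [0.041, 0.02, -0.999]]
ft_force: [-1.0, 0.1, 1.0]
gripper_width: 0.997
```

```bash
python3 look.py w5; python3 -c "
from h import *
tool([395,-190,36],30)"
```

```text
at [ 397.1 -192.   110.2] head 30.6 shift [-248.7 -369.1   92.7] twist None j6 -68.3 t 10.7667
at [ 397.1 -192.   110.2] head 30.6 shift [-3.9 -4.3 74.1] twist 0.009660225542875198 j6 -68.3 t 10.7667
```

View pics/w5.png

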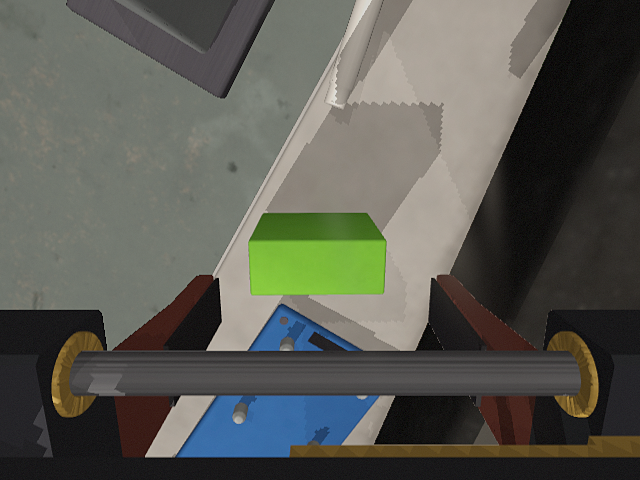

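Run:
```python
from h import *
import pickle
o=pickle.load(open('pics/w5.pkl','rb'))
C=np.array([px2w('wrist',u,v,70,o) for u,v in((249,240),(384,240),(385,294),(250,294))]);print(C.round(1),C.mean(0))
for i in range(2):
    d=C[i+1]-C[i];print(np.linalg.norm(d),np.degrees(np.arctan2(d[1],d[0])))
tool([*C.mean(0),36],30.5)
```

```text
[[ 358.7 -196.7]
 [ 417.3 -163.1]
 [ 433.6 -187.5]
 [ 372.6 -222.1]] [ 395.53958224 -192.34216384]
67.61552890859008 29.886639366908664
29.384364960947266 -56.24286643321619
at [ 397.1 -192.   110.2] head 30.6 shift [-4.6 -2.  74.1] twist 0.0009335792829035492 j6 -68.3 t 10.7667
```

Call:
{"api": "move_arm", "payload": {"steps": [{"dx":-4,"dy":-2,"dz":20,"twist":0},{"dx":0,"dy":0,"dz":20,"twist":0},{"dx":0,"dy":0,"dz":20,"twist":0},{"dx":0,"dy":0,"dz":8,"twist":0},{"dx":0,"dy":0,"dz":0,"twist":0}]}}

```text
time_s: 11.18
ee_pos: [399.9, -193.0, 45.2]
tool_rot: [[0.861, 0.506, 0.053], [0.507, -0.862, -0.002], [0.045, 0.028, -0.999]]
ft_force: [-0.5, 0.7, -0.2]
gripper_width: 1.002
```

```bash
python3 -c "
from h import *
tool([395.5,-192.3,36],30)"
```

```text
at [ 399.9 -193.    45.2] head 30.5 shift [-3.8 -3.1  8.9] twist 0.00812399681464102 j6 -68.9 t 11.1833
```

Call:
{"api": "move_arm", "payload": {"steps": [{"dx":-5,"dy":-3,"dz":5,"twist":0},{"dx":0,"dy":0,"dz":4,"twist":0},{"dx":0,"dy":0,"dz":0.2,"twist":0}]}}

```text
time_s: 11.43
ee_pos: [395.4, -193.4, 37.1]
tool_rot: [[0.861, 0.506, 0.055], [0.507, -0.862, -0.003], [0.046, 0.031, -0.998]]
ft_force: [0.1, 1.0, -0.5]
gripper_width: 0.998
```

Call:
{"api": "move_arm", "payload": {"steps": [{"dx":0,"dy":0,"dz":0.2,"twist":0},{"dx":0,"dy":0,"dz":0.2,"twist":0},{"dx":0,"dy":0,"dz":0.2,"twist":0},{"dx":0,"dy":0,"dz":0.2,"twist":0},{"dx":0,"dy":0,"dz":0.2,"twist":0}], "fingers": -1, "squeeze": 25}}

```text
time_s: 11.85
ee_pos: [396.1, -194.0, 37.9]
tool_rot: [[0.861, 0.505, 0.058], [0.506, -0.862, -0.005], [0.047, 0.033, -0.998]]
ft_force: [-0.1, 0.4, 1.2]
gripper_width: 0.804
```

Call:
{"api": "move_arm", "payload": {"steps": [{"dx":0,"dy":0,"dz":-15,"twist":0},{"dx":0,"dy":0,"dz":-35,"twist":0},{"dx":0,"dy":0,"dz":-35,"twist":0},{"dx":0,"dy":0,"dz":-35,"twist":0},{"dx":0,"dy":0,"dz":0,"twist":0.115},{"dx":0,"dy":0,"dz":0,"twist":0.115},{"dx":0,"dy":0,"dz":0,"twist":0.115},{"dx":0,"dy":0,"dz":0,"twist":0.115},{"dx":2,"dy":-36,"dz":0,"twist":0},{"dx":4,"dy":-37,"dz":0,"twist":0},{"dx":5,"dy":-37,"dz":0,"twist":0},{"dx":7,"dy":-37,"dz":0,"twist":0},{"dx":7,"dy":-37,"dz":0,"twist":0},{"dx":7,"dy":-37,"dz":0,"twist":0},{"dx":7,"dy":-37,"dz":0,"twist":0},{"dx":7,"dy":-37,"dz":0,"twist":0},{"dx":7,"dy":-37,"dz":0,"twist":0},{"dx":7,"dy":-37,"dz":0,"twist":0},{"dx":7,"dy":-37,"dz":0,"twist":0},{"dx":0,"dy":0,"dz":0,"twist":0}]}}

```text
time_s: 13.52
ee_pos: [438.5, 231.0, 163.5]
tool_rot: [[0.997, 0.036, 0.061], [0.037, -0.999, -0.007], [0.061, 0.009, -0.998]]
ft_force: [1.0, -0.4, -1.4]
gripper_width: 0.805
```

```bash
python3 -c "
from h import *
tool([447.4,272.5,100],3.7)"
```

```text
at [438.5 231.  163.5] head 2.1 shift [  6.5 -41.7  63.6] twist -0.02796261864069087 j6 20.0 t 13.5167
```

Call:
{"api": "move_arm", "payload": {"steps": [{"dx":3,"dy":-20,"dz":0,"twist":-0.028},{"dx":2,"dy":-20,"dz":20,"twist":0},{"dx":0,"dy":0,"dz":30,"twist":0},{"dx":0,"dy":0,"dz":15,"twist":0},{"dx":0,"dy":0,"dz":0,"twist":0},{"dx":0,"dy":0,"dz":0,"twist":0}]}}

```text
time_s: 14.02
ee_pos: [444.7, 275.5, 95.9]
tool_rot: [[0.995, 0.073, 0.062], [0.074, -0.997, -0.006], [0.061, 0.011, -0.998]]
ft_force: [-0.6, -0.5, -2.8]
gripper_width: 0.807
```

Run:
```python
from h import *
tool([447.4,272.5,40],3.7)
o=manip.get_obs()
a=manip.read_camera('top')[:,:,::-1];w=manip.read_camera('wrist')[:,:,::-1]
cv2.imwrite('pics/t6.png',np.hstack([cv2.resize(a[225:325,150:290],(560,400),interpolation=cv2.INTER_CUBIC)]))
cv2.imwrite('pics/w6.png',w)
import pickle;pickle.dump(o,open('pics/w6.pkl','wb'))
```

```text
at [444.7 275.5  95.9] head 4.2 shift [-0.9  2.6 56. ] twist 0.009598286002656236 j6 22.9 t 14.0167
```

View pics/w6.png

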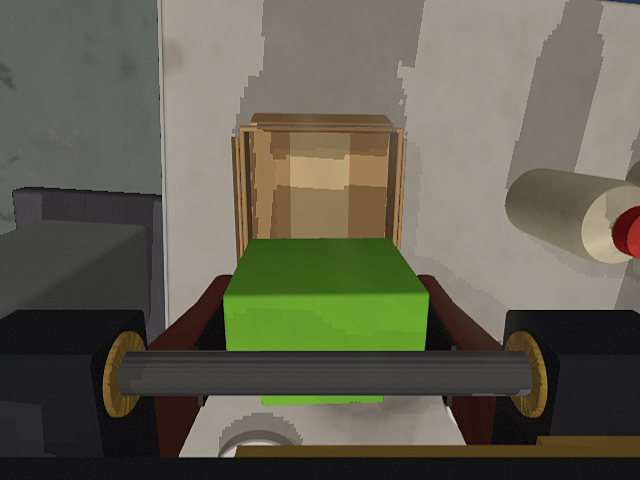

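Run:
```python
from h import *
import pickle
o=pickle.load(open('pics/w6.pkl','rb'))
M,f,cx,cy=cam('wrist',o);c=manip.camera_info('wrist')['T_tool_cam']
def at(u,v,zt):
    d=c[:3,:3]@[(u-cx)/f,(v-cy)/f,1];p=c[:3,3];return (p+d*(zt-p[2])/d[2]).round(1)
print('top edge',at(226,293,-32),at(427,292,-32),'bottom edge',at(250,239,38),at(392,239,38))
# carton rim far & sides
print('carton far outer',px2w('wrist',239,128,25,o),px2w('wrist',404,128,25,o),'side inner near',px2w('wrist',246,225,25,o),px2w('wrist',395,225,25,o))
print('thick top edge right part',px2w('wrist',265,401,53,o),px2w('wrist',382,401,53,o))
```

```text
top edge [-32.2 -15.8 -32. ] [ 34.9 -16.1 -32. ] bottom edge [-36.4 -16.7  38. ] [ 34.3 -16.7  38. ]
carton far outer [398.83619678 342.03966309] [487.97444142 348.62735282] side inner near [403.86340871 289.09374533] [489.41463883 294.20210168]
thick top edge right part [420.21398374 194.61381232] [486.96915982 196.54885715]
```

Call:
{"api": "move_arm", "payload": {"steps": [{"dx":0,"dy":2,"dz":12,"twist":0.008},{"dx":0,"dy":0,"dz":12,"twist":0},{"dx":0,"dy":0,"dz":6,"twist":0},{"dx":0,"dy":0,"dz":0,"twist":0}]}}

```text
time_s: 14.45
ee_pos: [450.9, 273.3, 71.2]
tool_rot: [[0.996, 0.062, 0.071], [0.063, -0.998, -0.002], [0.071, 0.007, -0.997]]
ft_force: [1.3, -1.0, -2.0]
gripper_width: 0.803
```

```bash
python3 -c "
from h import *
tool([447.4,273,41],3.7)"
```

```text
at [450.9 273.3  71.2] head 3.6 shift [-5.6 -0.1 29.8] twist -0.0016441834629720307 j6 23.2 t 14.45
```

Call:
{"api": "move_arm", "payload": {"steps": [{"dx":-6,"dy":0,"dz":5,"twist":0},{"dx":0,"dy":0,"dz":8,"twist":0},{"dx":0,"dy":0,"dz":6,"twist":0},{"dx":0,"dy":0,"dz":0,"twist":0}]}}

```text
time_s: 14.78
ee_pos: [447.4, 273.1, 53.0]
tool_rot: [[0.995, 0.062, 0.075], [0.062, -0.998, -0.0], [0.075, 0.005, -0.997]]
ft_force: [-0.8, 1.1, -2.4]
gripper_width: 0.811
```

```bash
python3 -c "
from h import *
tool([447.4,273,41],3.7)"
```

```text
at [447.4 273.1  53. ] head 3.6 shift [-0.9  0.  12. ] twist -0.0025754622673232396 j6 23.7 t 14.7833
```

Call:
{"api": "move_arm", "payload": {"steps": [{"dx":-2,"dy":0,"dz":6,"twist":0},{"dx":0,"dy":0,"dz":4,"twist":0},{"dx":0,"dy":0,"dz":1,"twist":0}]}}

```text
time_s: 15.03
ee_pos: [446.8, 273.6, 41.7]
tool_rot: [[0.995, 0.061, 0.076], [0.062, -0.998, 0.001], [0.076, 0.004, -0.997]]
ft_force: [-2.9, 1.6, 20.7]
gripper_width: 0.806
```

Call:
{"api": "move_arm", "payload": {"steps": [{"dx":0,"dy":0,"dz":0,"twist":0},{"dx":0,"dy":0,"dz":0,"twist":0},{"dx":0,"dy":0,"dz":0,"twist":0},{"dx":1,"dy":0,"dz":-10,"twist":0},{"dx":2,"dy":0,"dz":-25,"twist":0},{"dx":3,"dy":0,"dz":-40,"twist":0},{"dx":3,"dy":0,"dz":-40,"twist":0},{"dx":3,"dy":0,"dz":-40,"twist":0},{"dx":30,"dy":5,"dz":0,"twist":0},{"dx":35,"dy":7,"dz":0,"twist":0},{"dx":35,"dy":7,"dz":0,"twist":0},{"dx":25,"dy":7,"dz":0,"twist":0},{"dx":0,"dy":0,"dz":0,"twist":0}], "fingers": 1}}

```text
time_s: 16.12
ee_pos: [576.6, 255.9, 224.5]
tool_rot: [[0.994, 0.066, 0.084], [0.066, -0.998, 0.003], [0.084, 0.003, -0.996]]
ft_force: [0.9, 0.0, 1.0]
gripper_width: 0.998
```

```bash
python3 look.py w7
```

```text
at [574.3 256.3 224.1] head 3.8 shift [-606.3  217.4  175.8] twist None j6 15.3 t 16.1667
```

View pics/w7.png

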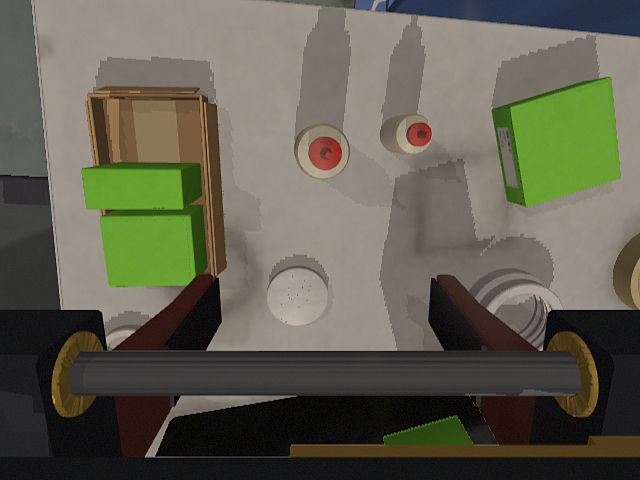

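Call:
{"api": "move_arm", "payload": {"steps": [{"dx":0,"dy":0,"dz":0,"twist":0},{"dx":0,"dy":0,"dz":0,"twist":0},{"dx":0,"dy":0,"dz":0,"twist":0},{"dx":0,"dy":0,"dz":0,"twist":0},{"dx":0,"dy":0,"dz":0,"twist":0},{"dx":0,"dy":0,"dz":0,"twist":0},{"dx":0,"dy":0,"dz":0,"twist":0},{"dx":0,"dy":0,"dz":0,"twist":0},{"dx":0,"dy":0,"dz":0,"twist":0},{"dx":0,"dy":0,"dz":0,"twist":0}], "fingers": 0.5}}

```text
time_s: 17.0
ee_pos: [566.0, 257.0, 223.5]
tool_rot: [[0.995, 0.069, 0.074], [0.069, -0.998, 0.002], [0.074, 0.003, -0.997]]
ft_force: [0.8, -0.3, 0.6]
gripper_width: 0.748
```

Run:
```python
from h import *
import pickle
o=manip.get_obs();print(o['joints'].round(2),o['effort'].round(1))
o=pickle.load(open('pics/w7.pkl','rb'));print(o['joints'].round(2))
for z,u,v in((60,322,151),(84,322,151),(118,324,152)): print(z,px2w('wrist',u,v,z,o).round(1))
print('disc',px2w('wrist',298,296,10,o))
fl=[px2w('wrist',u,v,73,o).round(1) for u,v in((82,168),(197,162),(200,205),(86,209))];print('flat',fl,np.mean(fl,0))
th=[px2w('wrist',u,v,53,o).round(1) for u,v in((102,212),(203,206),(206,281),(110,286))];print('thick',th,np.mean(th,0))
```

```text
[18.84 20.21 87.11 -1.36 68.62 15.33] [  0.  -51.6 -27.5  -0.1  -0.4   0. ]
[18.49 20.64 86.33 -1.46 68.43 15.19]
60 [585.5 310.9]
84 [583.6 311.7]
118 [582.2 312.4]
disc [575.03545303 170.42200282]
flat [array([413.6, 288.8]), array([493.9, 297.9]), array([495.8, 266.3]), array([414.2, 259.1])] [454.375 278.025]
thick [array([416.7, 253.3]), array([494., 262.]), array([496.1, 198.8]), array([419.1, 191.8])] [456.475 226.475]
```

Call:
{"api": "move_arm", "payload": {"steps": [{"dx":12,"dy":-30,"dz":-35,"twist":0},{"dx":10,"dy":-24,"dz":-35,"twist":0},{"dx":0,"dy":0,"dz":0,"twist":0},{"dx":0,"dy":0,"dz":0,"twist":0},{"dx":0,"dy":0,"dz":0,"twist":0},{"dx":0,"dy":0,"dz":0,"twist":0},{"dx":0,"dy":0,"dz":0,"twist":0},{"dx":0,"dy":0,"dz":0,"twist":0},{"dx":0,"dy":0,"dz":0,"twist":0},{"dx":0,"dy":0,"dz":0,"twist":0},{"dx":0,"dy":0,"dz":0,"twist":0},{"dx":0,"dy":0,"dz":0,"twist":0},{"dx":0,"dy":0,"dz":0,"twist":0},{"dx":0,"dy":0,"dz":0,"twist":0},{"dx":0,"dy":0,"dz":0,"twist":0},{"dx":0,"dy":0,"dz":0,"twist":0},{"dx":0,"dy":0,"dz":0,"twist":0},{"dx":0,"dy":0,"dz":0,"twist":0},{"dx":0,"dy":0,"dz":0,"twist":0},{"dx":0,"dy":0,"dz":0,"twist":0}]}}

```text
time_s: 18.67
ee_pos: [572.6, 304.3, 283.8]
tool_rot: [[0.996, 0.065, 0.058], [0.066, -0.998, -0.006], [0.058, 0.009, -0.998]]
ft_force: [-1.1, -0.1, 0.6]
gripper_width: 0.747
```

```bash
python3 -c "
from h import *
o=manip.get_obs();print(o['joints'].round(2),o['effort'].round(1))
tool([584,311,110],3.7)"
```

```text
[22.83 20.46 77.97 -1.62 78.61 19.36] [ -0.  -54.  -29.7  -0.1  -0.3   0. ]
at [572.6 304.3 283.8] head 3.8 shift [  1.8  -7.6 174.1] twist 0.0011174400363990254 j6 19.4 t 18.6667
```

Call:
{"api": "move_arm", "payload": {"steps": [{"dx":2,"dy":-7,"dz":30,"twist":0},{"dx":0,"dy":0,"dz":40,"twist":0},{"dx":0,"dy":0,"dz":40,"twist":0},{"dx":0,"dy":0,"dz":30,"twist":0},{"dx":0,"dy":0,"dz":10,"twist":0},{"dx":0,"dy":0,"dz":0,"twist":0}]}}

```text
time_s: 19.17
ee_pos: [587.8, 313.1, 134.1]
tool_rot: [[0.995, 0.065, 0.069], [0.066, -0.998, -0.001], [0.069, 0.005, -0.998]]
ft_force: [-0.7, -0.1, 0.0]
gripper_width: 0.749
```

```bash
python3 -c "
from h import *
tool([584,311,46],3.7)"
```

```text
at [587.8 313.1 134.1] head 3.8 shift [-10.    1.4  87.6] twist 0.0011415381368984046 j6 20.1 t 19.1667
```

Call:
{"api": "move_arm", "payload": {"steps": [{"dx":-6,"dy":1,"dz":6,"twist":0},{"dx":-4,"dy":0,"dz":20,"twist":0},{"dx":-1,"dy":0,"dz":20,"twist":0},{"dx":0,"dy":0,"dz":20,"twist":0},{"dx":0,"dy":0,"dz":10,"twist":0},{"dx":0,"dy":0,"dz":0,"twist":0}]}}

```text
time_s: 19.67
ee_pos: [587.5, 314.3, 65.1]
tool_rot: [[0.994, 0.065, 0.083], [0.065, -0.998, 0.005], [0.083, 0.0, -0.997]]
ft_force: [-0.1, -0.0, 0.2]
gripper_width: 0.751
```

```bash
python3 -c "
from h import *
tool([584.5,311,46],3.7)"
```

```text
at [587.5 314.3  65.1] head 3.8 shift [-4.8  3.  18.7] twist 0.000891940866332676 j6 20.6 t 19.6667
```

Call:
{"api": "move_arm", "payload": {"steps": [{"dx":-4,"dy":2,"dz":10,"twist":0},{"dx":-2,"dy":1,"dz":8,"twist":0},{"dx":0,"dy":0,"dz":0,"twist":0}]}}

```text
time_s: 19.92
ee_pos: [585.3, 311.9, 49.4]
tool_rot: [[0.994, 0.066, 0.089], [0.065, -0.998, 0.008], [0.089, -0.002, -0.996]]
ft_force: [-0.8, -0.6, 0.0]
gripper_width: 0.746
```

Call:
{"api": "move_arm", "payload": {"steps": [{"dx":0,"dy":0,"dz":0.2,"twist":0},{"dx":0,"dy":0,"dz":0.2,"twist":0},{"dx":0,"dy":0,"dz":0.2,"twist":0},{"dx":0,"dy":0,"dz":0.2,"twist":0},{"dx":0,"dy":0,"dz":0.2,"twist":0}], "fingers": -1, "squeeze": 15}}

```text
time_s: 20.33
ee_pos: [586.5, 312.4, 50.7]
tool_rot: [[0.994, 0.066, 0.092], [0.065, -0.998, 0.009], [0.092, -0.003, -0.996]]
ft_force: [0.9, -0.9, -1.1]
gripper_width: 0.474
```

Call:
{"api": "move_arm", "payload": {"steps": [{"dx":0,"dy":0,"dz":-15,"twist":0},{"dx":3,"dy":0,"dz":-30,"twist":0},{"dx":3,"dy":0,"dz":-30,"twist":0},{"dx":3,"dy":0,"dz":-15,"twist":0},{"dx":-25,"dy":-2,"dz":-2,"twist":0},{"dx":-35,"dy":-4,"dz":-3,"twist":0},{"dx":-35,"dy":-4,"dz":-3,"twist":0},{"dx":-30,"dy":-2,"dz":-2,"twist":0},{"dx":-15,"dy":0,"dz":0,"twist":0},{"dx":0,"dy":0,"dz":0,"twist":0},{"dx":0,"dy":0,"dz":0,"twist":0}]}}

```text
time_s: 21.25
ee_pos: [442.6, 314.4, 142.6]
tool_rot: [[0.994, 0.064, 0.094], [0.063, -0.998, 0.01], [0.094, -0.004, -0.996]]
ft_force: [-0.8, -0.0, -1.2]
gripper_width: 0.476
```

Run:
```python
from h import *
tool([445,316.4,54],3.7)
import pickle
o=manip.get_obs();w=manip.read_camera('wrist')[:,:,::-1]
cv2.imwrite('pics/w8.png',w);pickle.dump(o,open('pics/w8.pkl','wb'))
```

```text
at [442.6 314.4 142.6] head 3.6 shift [-5.8 -1.5 88.4] twist -0.0011671718427019382 j6 27.5 t 21.25
```

View pics/w8.png

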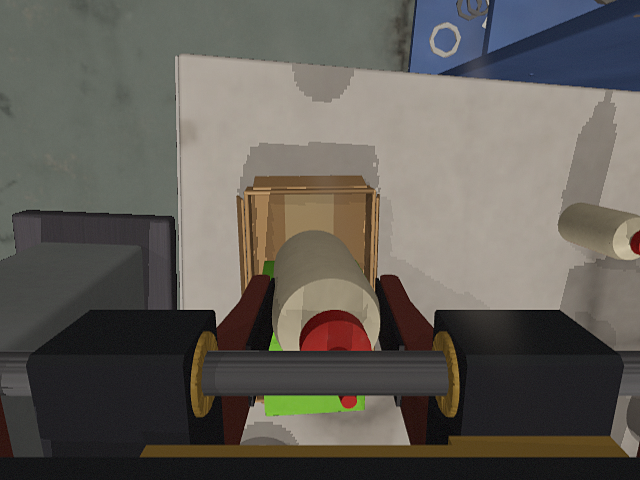

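Run:
```python
from h import *
import pickle
o=pickle.load(open('pics/w8.pkl','rb'))
a=cv2.imread('pics/w8.png').astype(int)
for u in (264,267,270): 
    g=(a[:,u,1]-a[:,u,2]>40)&(a[:,u,1]-a[:,u,0]>60); v=np.where(g[200:330])[0]; print(u,200+v.min() if len(v) else None, px2w('wrist',u,200+v.min(),73,o) if len(v) else None)
print('end outer',px2w('wrist',247,189,25,o),px2w('wrist',378,188,25,o),'sides inner v230',px2w('wrist',251,230,25,o),px2w('wrist',372,230,25,o))
M,f,cx,cy=cam('wrist',o);c=manip.camera_info('wrist')['T_tool_cam']
d=c[:3,:3]@[(317-cx)/f,(231-cy)/f,1];p=c[:3,3];print('bottle base edge tool',p+d*(50-p[2])/d[2])
```

```text
264 None None
267 None None
270 276 [418.75502745 300.31500425]
end outer [400.63737933 344.22148838] [489.05584428 349.43171647] sides inner v230 [403.81949343 316.39014944] [487.57396312 319.87298506]
bottle base edge tool [ -3.28838086 -17.98570867  50.        ]
```

Run:
```python
from h import *
import pickle
o=pickle.load(open('pics/w8.pkl','rb'))
a=cv2.imread('pics/w8.png')
for u in(266,270,273): print(u,[tuple(int(x) for x in a[v,u]) for v in range(256,284,3)])
print(px2w('wrist',268,262,3,o),px2w('wrist',268,262,10,o))
tool([444,318,75],3.7)
```

```text
266 [(55, 84, 112), (94, 134, 175), (17, 74, 40), (19, 86, 50), (25, 88, 53), (28, 91, 55), (20, 78, 55), (25, 28, 60), (17, 24, 56), (21, 26, 59)]
270 [(61, 90, 117), (60, 88, 121), (19, 82, 47), (22, 86, 53), (26, 89, 56), (23, 90, 54), (24, 91, 55), (23, 103, 56), (24, 76, 44), (17, 17, 17)]
273 [(66, 99, 129), (59, 87, 121), (24, 85, 48), (15, 88, 47), (30, 87, 60), (29, 90, 60), (48, 89, 74), (38, 77, 63), (16, 13, 15), (15, 14, 14)]
[415.35878029 287.20674455] [415.55754814 289.36586371]
at [442.8 314.4 142.5] head 3.6 shift [-4.9 -3.3 67.3] twist -0.0015222949198611714 j6 27.5 t 21.3
```

Call:
{"api": "move_arm", "payload": {"steps": [{"dx":-4,"dy":-3,"dz":20,"twist":0},{"dx":0,"dy":0,"dz":25,"twist":0},{"dx":0,"dy":0,"dz":12,"twist":0},{"dx":0,"dy":0,"dz":0,"twist":0}]}}

```text
time_s: 21.63
ee_pos: [453.6, 320.6, 86.2]
tool_rot: [[0.993, 0.062, 0.104], [0.06, -0.998, 0.015], [0.105, -0.008, -0.994]]
ft_force: [-0.8, -0.3, -2.1]
gripper_width: 0.475
```

```bash
python3 -c "
from h import *
tool([444,318,54],3.7)"
```

```text
at [453.6 320.6  86.2] head 3.5 shift [-13.1   2.2  31. ] twist -0.0037363331483912235 j6 28.2 t 21.6333
```

Call:
{"api": "move_arm", "payload": {"steps": [{"dx":-8,"dy":2,"dz":3,"twist":0},{"dx":-5,"dy":1,"dz":4,"twist":0},{"dx":-1,"dy":0,"dz":4,"twist":0},{"dx":0,"dy":0,"dz":0,"twist":0}]}}

```text
time_s: 21.97
ee_pos: [444.3, 317.1, 73.7]
tool_rot: [[0.993, 0.059, 0.106], [0.058, -0.998, 0.016], [0.107, -0.009, -0.994]]
ft_force: [-0.6, -1.1, -1.1]
gripper_width: 0.477
```

```bash
python3 -c "
from h import *
tool([444,318,54],3.7)"
```

```text
at [444.3 317.1  73.7] head 3.4 shift [-2.4 -0.7 19.5] twist -0.006097609073688038 j6 28.8 t 21.9667
```

Call:
{"api": "move_arm", "payload": {"steps": [{"dx":-2,"dy":-1,"dz":6,"twist":0},{"dx":-1,"dy":0,"dz":7,"twist":0},{"dx":-1,"dy":0,"dz":4,"twist":0},{"dx":0,"dy":0,"dz":1,"twist":0}]}}

```text
time_s: 22.3
ee_pos: [443.2, 319.0, 55.4]
tool_rot: [[0.992, 0.06, 0.11], [0.058, -0.998, 0.017], [0.111, -0.011, -0.994]]
ft_force: [-0.5, -0.4, -1.2]
gripper_width: 0.476
```

Call:
{"api": "move_arm", "payload": {"steps": [{"dx":0,"dy":0.5,"dz":2,"twist":0},{"dx":0,"dy":0,"dz":1,"twist":0}]}}

```text
time_s: 22.47
ee_pos: [443.8, 319.2, 53.0]
tool_rot: [[0.992, 0.06, 0.11], [0.058, -0.998, 0.018], [0.111, -0.012, -0.994]]
ft_force: [-6.6, -1.3, 25.9]
gripper_width: 0.477
```

Call:
{"api": "move_arm", "payload": {"steps": [{"dx":0,"dy":0,"dz":0,"twist":0},{"dx":0,"dy":0,"dz":0,"twist":0},{"dx":0,"dy":0,"dz":0,"twist":0},{"dx":1,"dy":0,"dz":-8,"twist":0},{"dx":2,"dy":0,"dz":-20,"twist":0},{"dx":3,"dy":0,"dz":-30,"twist":0},{"dx":4,"dy":0,"dz":-40,"twist":0},{"dx":4,"dy":0,"dz":-40,"twist":0},{"dx":4,"dy":0,"dz":-40,"twist":0},{"dx":4,"dy":0,"dz":-40,"twist":0}], "fingers": 1}}

```text
time_s: 23.3
ee_pos: [436.3, 313.1, 274.2]
tool_rot: [[0.994, 0.06, 0.094], [0.059, -0.998, 0.009], [0.095, -0.004, -0.996]]
ft_force: [0.1, 0.1, -0.3]
gripper_width: 0.997
```

```bash
python3 -c "
from h import *
tool([575,170.5,280],3.7)
a=manip.read_camera('top')[:,:,::-1]
cv2.imwrite('pics/t9.png',cv2.resize(a[180:300,150:300],None,fx=4,fy=4,interpolation=cv2.INTER_CUBIC))"
```

```text
at [436.3 313.1 274.2] head 3.4 shift [129.9 150.6   5.9] twist -0.0049810696985822045 j6 27.1 t 23.3
```

View pics/t9.png

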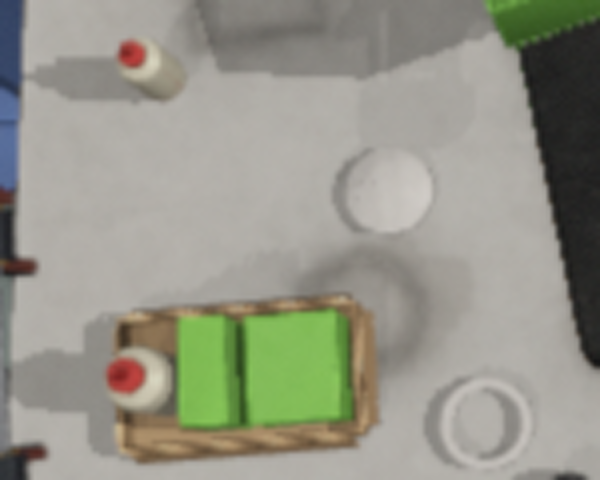

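Call:
{"api": "move_arm", "payload": {"steps": [{"dx":30,"dy":25,"dz":-10,"twist":0},{"dx":25,"dy":30,"dz":-10,"twist":0},{"dx":25,"dy":30,"dz":-20,"twist":0},{"dx":20,"dy":30,"dz":-20,"twist":0},{"dx":10,"dy":20,"dz":-35,"twist":0},{"dx":4,"dy":0,"dz":-40,"twist":0},{"dx":0,"dy":0,"dz":0,"twist":0},{"dx":0,"dy":0,"dz":0,"twist":0},{"dx":0,"dy":0,"dz":0,"twist":0},{"dx":0,"dy":0,"dz":0,"twist":0},{"dx":0,"dy":0,"dz":0,"twist":0},{"dx":0,"dy":0,"dz":0,"twist":0},{"dx":0,"dy":0,"dz":0,"twist":0},{"dx":0,"dy":0,"dz":0,"twist":0},{"dx":0,"dy":0,"dz":0,"twist":0},{"dx":0,"dy":0,"dz":0,"twist":0},{"dx":0,"dy":0,"dz":0,"twist":0},{"dx":0,"dy":0,"dz":0,"twist":0},{"dx":0,"dy":0,"dz":0,"twist":0},{"dx":0,"dy":0,"dz":0,"twist":0}]}}

```text
time_s: 25.02
ee_pos: [541.9, 186.4, 432.2]
tool_rot: [[0.992, 0.067, 0.111], [0.065, -0.998, 0.02], [0.112, -0.013, -0.994]]
ft_force: [-0.8, 0.1, 0.4]
gripper_width: 1.004
```

```bash
python3 -c "
from h import *
o=manip.get_obs();print(o['joints'].round(2),o['effort'].round(1))"
```

```text
[12.23  7.73 75.59 -0.22 90.19  8.42] [  0.  -41.6 -32.2   0.1  -0.7   0. ]
```

Call:
{"api": "move_arm", "payload": {"steps": [{"dx":0,"dy":0,"dz":0,"twist":0},{"dx":0,"dy":0,"dz":0,"twist":0},{"dx":0,"dy":0,"dz":0,"twist":0},{"dx":0,"dy":0,"dz":0,"twist":0},{"dx":0,"dy":0,"dz":0,"twist":0},{"dx":0,"dy":0,"dz":0,"twist":0},{"dx":0,"dy":0,"dz":0,"twist":0},{"dx":0,"dy":0,"dz":0,"twist":0},{"dx":0,"dy":0,"dz":0,"twist":0},{"dx":0,"dy":0,"dz":0,"twist":0}]}}

```text
time_s: 25.85
ee_pos: [542.0, 186.2, 432.5]
tool_rot: [[0.991, 0.067, 0.112], [0.065, -0.998, 0.02], [0.113, -0.013, -0.994]]
ft_force: [-0.1, 0.3, 0.3]
gripper_width: 1.004
```

```bash
python3 -c "
from h import *
o=manip.get_obs();print(o['joints'].round(2),o['effort'].round(1),manip.camera_info('top')['vertical_fov'])"
```

```text
[12.21  7.72 75.57 -0.23 90.19  8.42] [ -0.  -41.6 -32.3   0.   -0.7   0. ] 57.01033771513038
```

Call:
{"api": "move_arm", "payload": {"steps": [{"dx":5,"dy":10,"dz":41,"twist":0},{"dx":0,"dy":0,"dz":41,"twist":0},{"dx":0,"dy":0,"dz":41,"twist":0},{"dx":0,"dy":0,"dz":41,"twist":0},{"dx":0,"dy":0,"dz":41,"twist":0},{"dx":0,"dy":0,"dz":41,"twist":0},{"dx":0,"dy":0,"dz":0,"twist":0},{"dx":0,"dy":0,"dz":0,"twist":0}]}}

```text
time_s: 26.52
ee_pos: [582.3, 182.9, 187.9]
tool_rot: [[0.99, 0.067, 0.126], [0.065, -0.998, 0.023], [0.128, -0.015, -0.992]]
ft_force: [-0.6, -0.2, 0.4]
gripper_width: 1.004
```

Call:
{"api": "move_arm", "payload": {"steps": [{"dx":1,"dy":0,"dz":-8,"twist":0},{"dx":1,"dy":0,"dz":-8,"twist":0},{"dx":1,"dy":0,"dz":-8,"twist":0},{"dx":1,"dy":0,"dz":-8,"twist":0},{"dx":1,"dy":0,"dz":-8,"twist":0},{"dx":1,"dy":0,"dz":-8,"twist":0},{"dx":1,"dy":0,"dz":-8,"twist":0},{"dx":1,"dy":0,"dz":-8,"twist":0},{"dx":1,"dy":0,"dz":-8,"twist":0},{"dx":1,"dy":0,"dz":-8,"twist":0},{"dx":1,"dy":0,"dz":-8,"twist":0},{"dx":1,"dy":0,"dz":-8,"twist":0},{"dx":1,"dy":0,"dz":-8,"twist":0},{"dx":1,"dy":0,"dz":-8,"twist":0},{"dx":1,"dy":0,"dz":-8,"twist":0}]}}

```text
time_s: 27.77
ee_pos: [585.1, 181.8, 335.8]
tool_rot: [[0.987, 0.068, 0.145], [0.065, -0.998, 0.027], [0.146, -0.017, -0.989]]
ft_force: [-0.1, 0.1, 0.6]
gripper_width: 1.002
```

Call:
{"api": "move_arm", "payload": {"steps": [{"dx":-8,"dy":0,"dz":1,"twist":0},{"dx":-8,"dy":0,"dz":1,"twist":0},{"dx":-8,"dy":0,"dz":1,"twist":0},{"dx":-8,"dy":0,"dz":1,"twist":0},{"dx":-8,"dy":0,"dz":1,"twist":0},{"dx":-8,"dy":0,"dz":1,"twist":0},{"dx":-8,"dy":0,"dz":1,"twist":0},{"dx":-8,"dy":0,"dz":1,"twist":0},{"dx":-8,"dy":0,"dz":1,"twist":0},{"dx":-8,"dy":0,"dz":1,"twist":0}]}}

```text
time_s: 28.6
ee_pos: [498.8, 176.2, 311.6]
tool_rot: [[0.987, 0.068, 0.143], [0.065, -0.998, 0.026], [0.144, -0.017, -0.989]]
ft_force: [-0.2, -0.2, 1.2]
gripper_width: 1.001
```

```bash
python3 -c "
from h import *
o=manip.get_obs();print(o['joints'].round(2),o['joint_velocities'].round(2))"
```

```text
[12.14  5.79 94.18 -0.25 71.68  8.38] [ 1.77 -7.97 13.33 -0.27 -5.25  1.94]
```

Call:
{"api": "move_arm", "payload": {"steps": [{"dx":-8,"dy":0,"dz":8,"twist":0},{"dx":-8,"dy":0,"dz":8,"twist":0},{"dx":-8,"dy":0,"dz":8,"twist":0},{"dx":-8,"dy":0,"dz":8,"twist":0},{"dx":-8,"dy":0,"dz":8,"twist":0},{"dx":-8,"dy":0,"dz":8,"twist":0}]}}

```text
time_s: 29.1
ee_pos: [454.7, 174.4, 256.6]
tool_rot: [[0.987, 0.068, 0.148], [0.065, -0.998, 0.028], [0.15, -0.018, -0.989]]
ft_force: [0.4, -0.1, -0.3]
gripper_width: 1.0
```

```bash
python3 -c "
from h import *
o=manip.get_obs();print(o['joints'].round(2),o['joint_velocities'].round(2))"
```

```text
[ 13.16   4.52 103.69  -0.43  63.12   9.49] [  2.15  -1.46  18.89  -0.38 -17.72   2.47]
```

Call:
{"api": "move_arm", "payload": {"steps": [{"dx":0,"dy":0,"dz":0,"twist":-0.12},{"dx":0,"dy":0,"dz":0,"twist":-0.12},{"dx":0,"dy":0,"dz":0,"twist":-0.12},{"dx":0,"dy":0,"dz":0,"twist":-0.12},{"dx":0,"dy":0,"dz":0,"twist":-0.12},{"dx":0,"dy":0,"dz":0,"twist":-0.12},{"dx":0,"dy":0,"dz":0,"twist":-0.12},{"dx":0,"dy":0,"dz":0,"twist":-0.12},{"dx":0,"dy":0,"dz":0,"twist":-0.12},{"dx":0,"dy":0,"dz":0,"twist":-0.12},{"dx":0,"dy":0,"dz":0,"twist":-0.12},{"dx":0,"dy":0,"dz":0,"twist":-0.12},{"dx":0,"dy":0,"dz":0,"twist":0}]}}

```text
time_s: 30.18
ee_pos: [444.7, 173.5, 252.9]
tool_rot: [[0.002, 0.99, 0.144], [1.0, -0.005, 0.027], [0.028, 0.144, -0.989]]
ft_force: [-0.1, 0.7, -0.3]
gripper_width: 0.997
```

```bash
python3 -c "
from h import *
tool([575,170.5,60],87);o=manip.get_obs();print(o['joints'].round(1))"
```

```text
at [444.7 173.5 252.9] head 89.9 shift [ -8.1 101.1 209.5] twist 0.050835218945620236 j6 -76.3 t 30.1833
[ 13.3   4.  104.8  -0.4  62.8 -76.3]
```

Call:
{"api": "move_arm", "payload": {"steps": [{"dx":-2,"dy":30,"dz":15,"twist":0.04},{"dx":-2,"dy":30,"dz":25,"twist":0},{"dx":-2,"dy":25,"dz":32,"twist":0},{"dx":-2,"dy":10,"dz":38,"twist":0},{"dx":0,"dy":0,"dz":38,"twist":0},{"dx":0,"dy":0,"dz":20,"twist":0},{"dx":0,"dy":0,"dz":0,"twist":0},{"dx":0,"dy":0,"dz":0,"twist":0}]}}

```text
time_s: 30.85
ee_pos: [570.8, 167.3, 97.9]
tool_rot: [[0.072, 0.985, 0.156], [0.997, -0.078, 0.03], [0.042, 0.153, -0.987]]
ft_force: [-0.5, 0.7, 0.0]
gripper_width: 1.0
```

```bash
python3 -c "
from h import *
tool([575,170.5,30],87);o=manip.get_obs();print(o['joints'].round(1))"
```

```text
at [570.8 167.3  97.9] head 85.9 shift [ 0.6 -6.6 67.8] twist -0.01988887449465517 j6 -76.3 t 30.85
[  9.6  24.2 102.7   0.3  44.  -76.3]
```

Call:
{"api": "move_arm", "payload": {"steps": [{"dx":0.6,"dy":-4,"dz":15,"twist":0},{"dx":0,"dy":-4,"dz":25,"twist":0},{"dx":0,"dy":-2,"dz":15,"twist":0},{"dx":0,"dy":0,"dz":0,"twist":0}]}}

```text
time_s: 31.18
ee_pos: [572.7, 171.6, 47.8]
tool_rot: [[0.079, 0.983, 0.166], [0.996, -0.085, 0.032], [0.045, 0.162, -0.986]]
ft_force: [-0.7, -0.1, -0.5]
gripper_width: 1.0
```

```bash
python3 -c "
from h import *
tool([575,170.5,5],87)"
```

```text
at [572.7 171.6  47.8] head 85.5 shift [-2.9 -4.6 42.6] twist -0.026776219472369932 j6 -75.5 t 31.1833
```

Call:
{"api": "move_arm", "payload": {"steps": [{"dx":-2,"dy":-3,"dz":12,"twist":0},{"dx":-1,"dy":-2,"dz":12,"twist":0},{"dx":0,"dy":-1,"dz":8,"twist":0},{"dx":0,"dy":0,"dz":2,"twist":0},{"dx":0,"dy":0,"dz":0,"twist":0}]}}

```text
time_s: 31.6
ee_pos: [576.8, 171.9, 21.8]
tool_rot: [[0.083, 0.981, 0.177], [0.995, -0.09, 0.034], [0.049, 0.173, -0.984]]
ft_force: [0.1, 0.2, -0.1]
gripper_width: 0.999
```

```bash
python3 -c "
from h import *
tool([575,170.5,4.5],87)"
```

```text
at [576.8 171.9  21.8] head 85.3 shift [-2.3 -4.6 16.7] twist -0.030423010261367484 j6 -75.4 t 31.6
```

Call:
{"api": "move_arm", "payload": {"steps": [{"dx":-2,"dy":-3,"dz":8,"twist":-0.02},{"dx":0,"dy":-3,"dz":8,"twist":0},{"dx":0,"dy":0,"dz":1,"twist":0}]}}

```text
time_s: 31.85
ee_pos: [576.0, 171.5, 6.3]
tool_rot: [[0.061, 0.981, 0.183], [0.997, -0.068, 0.035], [0.047, 0.18, -0.983]]
ft_force: [-0.3, 0.1, 0.2]
gripper_width: 1.0
```

Call:
{"api": "move_arm", "payload": {"steps": [{"dx":0,"dy":-1,"dz":2,"twist":0},{"dx":0,"dy":0,"dz":0.5,"twist":0},{"dx":0,"dy":0,"dz":0,"twist":0},{"dx":0,"dy":0,"dz":0,"twist":0},{"dx":0,"dy":0,"dz":0.2,"twist":0},{"dx":0,"dy":0,"dz":0.2,"twist":0},{"dx":0,"dy":0,"dz":0.2,"twist":0}], "fingers": -1, "squeeze": 30}}

```text
time_s: 32.43
ee_pos: [575.8, 170.0, 3.6]
tool_rot: [[0.06, 0.981, 0.183], [0.997, -0.067, 0.033], [0.045, 0.181, -0.982]]
ft_force: [-1.5, -2.9, 4.5]
gripper_width: 0.671
```

Call:
{"api": "move_arm", "payload": {"steps": [{"dx":0,"dy":0,"dz":-10,"twist":0},{"dx":0,"dy":0,"dz":-30,"twist":0},{"dx":0,"dy":0,"dz":-40,"twist":0},{"dx":0,"dy":0,"dz":-40,"twist":0},{"dx":0,"dy":-20,"dz":-34,"twist":0},{"dx":0,"dy":-38,"dz":-10,"twist":0},{"dx":0,"dy":-38,"dz":-7,"twist":0},{"dx":0,"dy":-30,"dz":-7,"twist":0},{"dx":0,"dy":0,"dz":0,"twist":0}]}}

```text
time_s: 33.18
ee_pos: [411.0, 173.1, 163.4]
tool_rot: [[0.063, 0.982, 0.177], [0.997, -0.071, 0.035], [0.047, 0.175, -0.984]]
ft_force: [-1.3, -0.5, -2.6]
gripper_width: 0.67
```

```bash
python3 -c "
from h import *
tool([415,-298,120],87)"
```

```text
at [411.  173.1 163.4] head 86.4 shift [-471.4   29.6   26.9] twist -0.011180829398300219 j6 -71.1 t 33.1833
```

Call:
{"api": "move_arm", "payload": {"steps": [{"dx":-36,"dy":2,"dz":2,"twist":0},{"dx":-38,"dy":2,"dz":2,"twist":0},{"dx":-38,"dy":2,"dz":2,"twist":0},{"dx":-38,"dy":2,"dz":2,"twist":0},{"dx":-38,"dy":2,"dz":2,"twist":0},{"dx":-38,"dy":2,"dz":2,"twist":0},{"dx":-38,"dy":2,"dz":2,"twist":0},{"dx":-38,"dy":2,"dz":2,"twist":0},{"dx":-38,"dy":2,"dz":2,"twist":0},{"dx":-38,"dy":2,"dz":2,"twist":0},{"dx":-36,"dy":2,"dz":2,"twist":0},{"dx":-20,"dy":2,"dz":2,"twist":0},{"dx":0,"dy":0,"dz":0,"twist":0},{"dx":0,"dy":0,"dz":0,"twist":0}]}}

```text
time_s: 34.35
ee_pos: [413.4, -277.8, 126.0]
tool_rot: [[0.05, 0.981, 0.19], [0.998, -0.059, 0.038], [0.048, 0.187, -0.981]]
ft_force: [0.0, 1.0, -1.4]
gripper_width: 0.675
```

```bash
python3 -c "
from h import *
tool([445.3,-297.8,50],87);o=manip.get_obs();print(o['joints'].round(1))"
```

```text
at [ 413.4 -277.8  126. ] head 87.1 shift [-22.   18.3  79.8] twist 0.001873022354845395 j6 -144.8 t 34.35
[ -49.4   16.1  111.6   13.2   47.6 -144.8]
```

Call:
{"api": "move_arm", "payload": {"steps": [{"dx":-11,"dy":10,"dz":20,"twist":0},{"dx":-11,"dy":8,"dz":25,"twist":0},{"dx":0,"dy":0,"dz":20,"twist":0},{"dx":0,"dy":0,"dz":0,"twist":0},{"dx":0,"dy":0,"dz":0,"twist":0}]}}

```text
time_s: 34.77
ee_pos: [443.1, -293.0, 64.3]
tool_rot: [[0.048, 0.981, 0.189], [0.998, -0.056, 0.041], [0.051, 0.187, -0.981]]
ft_force: [-0.3, -0.3, -2.5]
gripper_width: 0.673
```

```bash
python3 look.py w10;python3 -c "
from h import *
tool([445.3,-297.8,30],87)"
```

```text
at [ 442.6 -292.4   64.4] head 87.3 shift [ 267.4 -462.6   -8.2] twist None j6 -146.0 t 34.8167
at [ 442.6 -292.4   64.4] head 87.3 shift [-7.  -3.5 34. ] twist 0.004984262855712536 j6 -146.0 t 34.8167
```

View pics/w10.png

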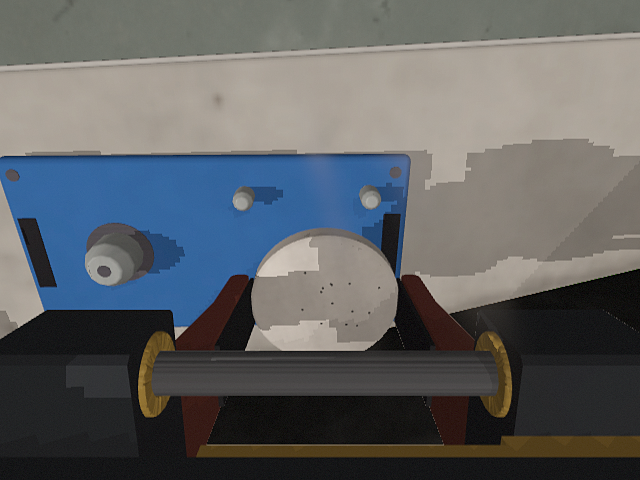

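Run:
```python
from h import *
import pickle
o=pickle.load(open('pics/w10.pkl','rb'))
p1=px2w('wrist',242,195,25,o);p2=px2w('wrist',369,193,25,o);b=px2w('wrist',104,270,32,o)
print(p1,p2,np.linalg.norm(p1-p2),'post',b)
print('plate corner',px2w('wrist',2,157,12,o),px2w('wrist',409,155,12,o))
d=(p2-p1)/np.linalg.norm(p2-p1);n=np.array([d[1],-d[0]]);print('heading',np.degrees(np.arctan2(d[1],d[0])),'nest',(p1+p2)/2+31*n)
# disc: near edge and widest in tool coords; depth unknown ~ tool z -3
c=manip.camera_info('wrist')['T_tool_cam'];M,f,cx,cy=cam('wrist',o)
def at(u,v,zt):
    dd=c[:3,:3]@[(u-cx)/f,(v-cy)/f,1];q=c[:3,3];return (q+dd*(zt-q[2])/dd[2]).round(1)
for zt in(-6,0,4): print(zt,at(324,236,zt),at(324,230,zt),at(252,296,zt),at(397,296,zt))
```

```text
[ 408.58957644 -328.00786057] [ 411.4827341  -268.48997157] 59.58816553814816 post [ 439.47483376 -397.09726141]
plate corner [ 387.16720539 -438.47500225] [ 397.76624769 -246.90070918]
heading 87.21704941221422 nest [ 440.99959477 -299.75404526]
-6 [ -0.2 -28.5  -6. ] [ -0.2 -30.8  -6. ] [-29.2  -3.7  -6. ] [29.  -3.7 -6. ]
0 [ -0.3 -27.    0. ] [ -0.3 -29.5   0. ] [-30.3  -1.2   0. ] [30.2 -1.2  0. ]
4 [ -0.3 -26.    4. ] [ -0.3 -28.6   4. ] [-31.1   0.4   4. ] [30.9  0.4  4. ]
```

```bash
python3 -c "
from h import *
tool([442,-299,30],87)"
```

```text
at [ 442.6 -292.4   64.4] head 87.3 shift [-8.4 -6.6 33.4] twist 0.004984262855712536 j6 -146.0 t 34.8167
```

Call:
{"api": "move_arm", "payload": {"steps": [{"dx":-5,"dy":-5,"dz":12,"twist":0},{"dx":-3,"dy":-2,"dz":12,"twist":0},{"dx":0,"dy":0,"dz":0,"twist":0}]}}

```text
time_s: 35.07
ee_pos: [440.5, -296.8, 42.6]
tool_rot: [[0.044, 0.981, 0.191], [0.998, -0.052, 0.041], [0.05, 0.189, -0.981]]
ft_force: [-1.4, 0.1, -2.1]
gripper_width: 0.675
```

```bash
python3 -c "
from h import *
tool([442,-299,16],87)"
```

```text
at [ 440.5 -296.8   42.6] head 87.5 shift [-3.5 -3.4 26.3] twist 0.008650784724423577 j6 -148.3 t 35.0667
```

Call:
{"api": "move_arm", "payload": {"steps": [{"dx":-3,"dy":-2,"dz":9,"twist":0},{"dx":-1,"dy":-1,"dz":8,"twist":0},{"dx":0,"dy":0,"dz":0,"twist":0}]}}

```text
time_s: 35.32
ee_pos: [441.2, -299.5, 27.2]
tool_rot: [[0.042, 0.98, 0.193], [0.998, -0.051, 0.039], [0.048, 0.191, -0.98]]
ft_force: [0.3, -0.3, -2.0]
gripper_width: 0.679
```

```bash
python3 -c "
from h import *
tool([442,-299,16],87)"
```

```text
at [ 441.2 -299.5   27.2] head 87.6 shift [ 0.  -1.4 11.2] twist 0.01001888547769357 j6 -149.7 t 35.3167
```

Call:
{"api": "move_arm", "payload": {"steps": [{"dx":0,"dy":-1,"dz":6,"twist":0},{"dx":0,"dy":0,"dz":4,"twist":0},{"dx":0,"dy":0,"dz":1,"twist":0}]}}

```text
time_s: 35.57
ee_pos: [442.9, -299.3, 16.3]
tool_rot: [[0.042, 0.98, 0.195], [0.998, -0.051, 0.038], [0.047, 0.193, -0.98]]
ft_force: [-0.2, -0.3, -2.2]
gripper_width: 0.671
```

Call:
{"api": "move_arm", "payload": {"steps": [{"dx":0,"dy":0,"dz":0.5,"twist":0},{"dx":0,"dy":0,"dz":0,"twist":0},{"dx":0,"dy":0,"dz":0,"twist":0},{"dx":0,"dy":0,"dz":0,"twist":0},{"dx":0.5,"dy":2,"dz":-10,"twist":0},{"dx":1,"dy":5,"dz":-25,"twist":0},{"dx":0,"dy":0,"dz":-38,"twist":0},{"dx":0,"dy":0,"dz":-38,"twist":0},{"dx":0,"dy":0,"dz":0,"twist":0}], "fingers": 1}}

```text
time_s: 36.32
ee_pos: [427.9, -302.9, 131.8]
tool_rot: [[0.043, 0.98, 0.192], [0.998, -0.051, 0.038], [0.047, 0.19, -0.981]]
ft_force: [1.1, -0.6, -0.3]
gripper_width: 1.001
```

```bash
python3 -c "
from h import *
tool([416.5,103.2,110],87)
a=manip.read_camera('scene')[:,:,::-1]
cv2.imwrite('pics/s11.png',a)
a=manip.read_camera('top')[:,:,::-1]
cv2.imwrite('pics/t11.png',a)"
```

```text
at [ 427.9 -302.9  131.8] head 87.5 shift [403.8 -36.1  34.7] twist 0.009258370459620987 j6 -145.5 t 36.3167
```

Call:
{"api": "move_arm", "payload": {"steps": [{"dx":34,"dy":-3,"dz":0,"twist":0},{"dx":38,"dy":-3,"dz":0,"twist":0},{"dx":38,"dy":-3,"dz":1,"twist":0},{"dx":38,"dy":-3,"dz":2,"twist":0},{"dx":38,"dy":-3,"dz":2,"twist":0},{"dx":38,"dy":-3,"dz":2,"twist":0},{"dx":38,"dy":-3,"dz":2,"twist":0},{"dx":38,"dy":-3,"dz":2,"twist":0},{"dx":38,"dy":-3,"dz":2,"twist":0},{"dx":38,"dy":-3,"dz":2,"twist":0},{"dx":12,"dy":-3,"dz":2,"twist":0},{"dx":0,"dy":0,"dz":0,"twist":0},{"dx":0,"dy":0,"dz":0,"twist":0}]}}

```text
time_s: 37.5
ee_pos: [409.1, 101.0, 111.3]
tool_rot: [[0.049, 0.983, 0.178], [0.998, -0.056, 0.037], [0.046, 0.176, -0.983]]
ft_force: [0.6, -0.4, -0.3]
gripper_width: 1.003
```

```bash
python3 -c "
from h import *
tool([416.5,103.2,50],87)"
```

```text
at [409.1 101.  111.3] head 87.2 shift [-0.3 -3.7 61.7] twist 0.0034204580983952563 j6 -86.0 t 37.5
```

Call:
{"api": "move_arm", "payload": {"steps": [{"dx":-0.5,"dy":-2,"dz":20,"twist":0},{"dx":0,"dy":-2,"dz":22,"twist":0},{"dx":0,"dy":-1,"dz":12,"twist":0},{"dx":0,"dy":0,"dz":0,"twist":0}]}}

```text
time_s: 37.83
ee_pos: [415.3, 99.5, 54.9]
tool_rot: [[0.05, 0.982, 0.179], [0.998, -0.058, 0.036], [0.045, 0.177, -0.983]]
ft_force: [-0.1, -0.6, 0.2]
gripper_width: 0.999
```

Run:
```python
from h import *
tool([416.5,103.2,5],87)
o=manip.get_obs();w=manip.read_camera('wrist')[:,:,::-1]
cv2.imwrite('pics/w12.png',w)
# ring pixels predicted near edge, compare with bright mask
g=w.astype(int)
m=(g.min(2)>190).astype(np.uint8); 
n,l,s,c=cv2.connectedComponentsWithStats(m)
print([(tuple(s[i]),tuple(c[i].round(0))) for i in range(1,n) if s[i][4]>300])
for dx,dy in((-31,0),(0,31),(0,-31),(0,0)): print(w2px('wrist',[416.5+dx,103.2+dy,12],o))
```

```text
at [415.3  99.5  54.9] head 87.1 shift [ 1.5 -7.9 49.4] twist 0.0018761608538641753 j6 -87.2 t 37.8333
[]
(np.float64(325.2118414642586), np.float64(197.50927917260475))
(np.float64(388.3128221162806), np.float64(250.95630610269004))
(np.float64(267.870842369932), np.float64(258.8624592315629))
(np.float64(328.2574170728454), np.float64(254.89851320929714))
```

Call:
{"api": "move_arm", "payload": {"steps": [{"dx":1,"dy":-4,"dz":15,"twist":0},{"dx":0,"dy":-3,"dz":15,"twist":0},{"dx":0,"dy":-1,"dz":5,"twist":0},{"dx":0,"dy":0,"dz":0,"twist":0}]}}

```text
time_s: 38.22
ee_pos: [416.3, 98.5, 20.5]
tool_rot: [[0.056, 0.982, 0.182], [0.997, -0.064, 0.034], [0.045, 0.18, -0.983]]
ft_force: [-0.5, -0.5, 0.8]
gripper_width: 0.997
```

```bash
python3 -c "
from h import *
tool([416.5,103.2,4.5],87)"
```

```text
at [416.3  98.5  20.5] head 86.8 shift [ 4.  -3.  15.9] twist -0.004190698019442436 j6 -88.1 t 38.2167
```

Call:
{"api": "move_arm", "payload": {"steps": [{"dx":5,"dy":-2,"dz":7,"twist":0},{"dx":1,"dy":-1,"dz":6,"twist":0},{"dx":0,"dy":0,"dz":1,"twist":0}]}}

```text
time_s: 38.47
ee_pos: [418.1, 104.7, 7.4]
tool_rot: [[0.059, 0.981, 0.186], [0.997, -0.066, 0.034], [0.046, 0.183, -0.982]]
ft_force: [-0.1, 0.0, -0.4]
gripper_width: 0.999
```

Call:
{"api": "move_arm", "payload": {"steps": [{"dx":-1,"dy":-2,"dz":2.5,"twist":0},{"dx":0,"dy":0,"dz":0.5,"twist":0},{"dx":0,"dy":0,"dz":0,"twist":0},{"dx":0,"dy":0,"dz":0,"twist":0},{"dx":0,"dy":0,"dz":0.2,"twist":0},{"dx":0,"dy":0,"dz":0.2,"twist":0},{"dx":0,"dy":0,"dz":0.2,"twist":0}], "fingers": -1, "squeeze": 30}}

```text
time_s: 39.05
ee_pos: [417.0, 104.3, 4.1]
tool_rot: [[0.057, 0.981, 0.187], [0.997, -0.065, 0.034], [0.046, 0.185, -0.982]]
ft_force: [-1.3, -0.5, 4.3]
gripper_width: 0.693
```

Call:
{"api": "move_arm", "payload": {"steps": [{"dx":0,"dy":0,"dz":-10,"twist":0},{"dx":0,"dy":3,"dz":-30,"twist":0},{"dx":0,"dy":4,"dz":-38,"twist":0},{"dx":0,"dy":4,"dz":-38,"twist":0},{"dx":0,"dy":0,"dz":-10,"twist":0.05},{"dx":-34,"dy":2,"dz":0,"twist":0},{"dx":-38,"dy":3,"dz":0,"twist":0},{"dx":-38,"dy":3,"dz":0,"twist":0},{"dx":-38,"dy":3,"dz":0,"twist":0},{"dx":-38,"dy":3,"dz":0,"twist":0},{"dx":-38,"dy":3,"dz":0,"twist":0},{"dx":-38,"dy":3,"dz":0,"twist":0},{"dx":-38,"dy":3,"dz":0,"twist":0},{"dx":-38,"dy":3,"dz":0,"twist":0},{"dx":-38,"dy":3,"dz":0,"twist":0},{"dx":-38,"dy":3,"dz":0,"twist":0},{"dx":-20,"dy":3,"dz":0,"twist":0},{"dx":0,"dy":0,"dz":0,"twist":0}]}}

```text
time_s: 40.55
ee_pos: [391.1, -355.7, 119.5]
tool_rot: [[0.1, 0.976, 0.194], [0.994, -0.108, 0.029], [0.049, 0.19, -0.981]]
ft_force: [-0.5, -0.6, -1.8]
gripper_width: 0.693
```

```bash
python3 -c "
from h import *
tool([437.5,-395.5,70],83);o=manip.get_obs();print(o['joints'].round(1))"
```

```text
at [ 391.1 -355.7  119.5] head 84.3 shift [-37.3  40.2  56.4] twist 0.021834302220655206 j6 -149.9 t 40.55
[ -57.3   19.2  107.8   13.7   49.2 -149.9]
```

Call:
{"api": "move_arm", "payload": {"steps": [{"dx":-19,"dy":20,"dz":10,"twist":0.02},{"dx":-18,"dy":20,"dz":22,"twist":0},{"dx":0,"dy":0,"dz":15,"twist":0},{"dx":0,"dy":0,"dz":0,"twist":0},{"dx":0,"dy":0,"dz":0,"twist":0}]}}

```text
time_s: 40.97
ee_pos: [434.5, -394.6, 76.3]
tool_rot: [[0.124, 0.974, 0.192], [0.991, -0.132, 0.033], [0.057, 0.186, -0.981]]
ft_force: [0.5, 0.6, -1.2]
gripper_width: 0.691
```

```bash
python3 -c "
from h import *
tool([440,-395.5,45],83);o=manip.get_obs();print(o['joints'].round(1))"
```

```text
at [ 434.5 -394.6   76.3] head 82.9 shift [-2.  -0.4 31.7] twist -0.00219441074348487 j6 -147.5 t 40.9667
[ -55.7   26.8  102.5   14.1   46.8 -147.5]
```

Call:
{"api": "move_arm", "payload": {"steps": [{"dx":-2,"dy":-1,"dz":15,"twist":0},{"dx":0,"dy":0,"dz":12,"twist":0},{"dx":0,"dy":0,"dz":0,"twist":0}]}}

```text
time_s: 41.22
ee_pos: [437.6, -391.8, 50.2]
tool_rot: [[0.122, 0.974, 0.191], [0.991, -0.131, 0.035], [0.059, 0.185, -0.981]]
ft_force: [0.0, -0.2, -1.2]
gripper_width: 0.69
```

```bash
python3 -c "
from h import *
tool([440,-395.5,17],83);o=manip.get_obs()
cv2.imwrite('pics/w13.png',manip.read_camera('wrist')[:,:,::-1])"
```

```text
at [ 437.6 -391.8   50.2] head 83.0 shift [-5.3 -3.4 32.9] twist -0.00027809983658581947 j6 -148.4 t 41.2167
```

Call:
{"api": "move_arm", "payload": {"steps": [{"dx":-5,"dy":-2,"dz":5,"twist":0},{"dx":-1,"dy":-1,"dz":7,"twist":0},{"dx":0,"dy":0,"dz":0,"twist":0}]}}

```text
time_s: 41.52
ee_pos: [436.3, -397.0, 39.4]
tool_rot: [[0.121, 0.974, 0.192], [0.991, -0.13, 0.033], [0.057, 0.187, -0.981]]
ft_force: [-0.1, -0.3, -1.9]
gripper_width: 0.694
```

```bash
python3 -c "
from h import *
tool([440,-395.5,17],83)"
```

```text
at [ 436.3 -397.    39.4] head 83.1 shift [ 0.7 -0.8 22.8] twist 0.0008827214838406315 j6 -149.4 t 41.5167
```

Call:
{"api": "move_arm", "payload": {"steps": [{"dx":1,"dy":1,"dz":5,"twist":0},{"dx":0,"dy":0,"dz":6,"twist":0},{"dx":0,"dy":0,"dz":4,"twist":0}]}}

```text
time_s: 41.77
ee_pos: [440.9, -396.8, 25.2]
tool_rot: [[0.122, 0.973, 0.194], [0.991, -0.13, 0.031], [0.056, 0.188, -0.981]]
ft_force: [1.0, 0.3, -1.5]
gripper_width: 0.689
```

```bash
python3 -c "
from h import *
tool([440,-395.5,17],83)"
```

```text
at [ 440.9 -396.8   25.2] head 83.0 shift [ 0.7 -2.5  7.9] twist -8.024377561274601e-06 j6 -149.6 t 41.7667
```

Call:
{"api": "move_arm", "payload": {"steps": [{"dx":0.5,"dy":-2,"dz":4,"twist":0},{"dx":0,"dy":0,"dz":3,"twist":0},{"dx":0,"dy":0,"dz":1,"twist":0}]}}

```text
time_s: 42.02
ee_pos: [440.6, -395.6, 16.2]
tool_rot: [[0.121, 0.974, 0.194], [0.991, -0.13, 0.031], [0.056, 0.188, -0.981]]
ft_force: [-7.3, 3.6, 25.9]
gripper_width: 0.694
```

Call:
{"api": "move_arm", "payload": {"steps": [{"dx":0,"dy":0,"dz":0,"twist":0},{"dx":0,"dy":0,"dz":0,"twist":0},{"dx":0,"dy":0,"dz":0,"twist":0},{"dx":0,"dy":0,"dz":0,"twist":0},{"dx":0.5,"dy":2,"dz":-10,"twist":0},{"dx":1,"dy":4,"dz":-25,"twist":0},{"dx":0,"dy":0,"dz":-38,"twist":0},{"dx":0,"dy":-20,"dz":-38,"twist":0},{"dx":30,"dy":-20,"dz":-20,"twist":0},{"dx":38,"dy":0,"dz":0,"twist":0},{"dx":38,"dy":0,"dz":0,"twist":0},{"dx":38,"dy":0,"dz":0,"twist":0},{"dx":38,"dy":0,"dz":0,"twist":0},{"dx":38,"dy":0,"dz":0,"twist":0},{"dx":38,"dy":0,"dz":0,"twist":0},{"dx":38,"dy":0,"dz":0,"twist":0},{"dx":38,"dy":0,"dz":0,"twist":0},{"dx":38,"dy":0,"dz":0,"twist":0},{"dx":0,"dy":0,"dz":0,"twist":0}], "fingers": 1}}

```text
time_s: 43.6
ee_pos: [431.1, -20.4, 172.4]
tool_rot: [[0.131, 0.969, 0.21], [0.991, -0.137, 0.012], [0.04, 0.207, -0.978]]
ft_force: [-1.0, 0.1, -0.2]
gripper_width: 1.002
```

```bash
python3 -c "
from h import *
a=manip.read_camera('top')[:,:,::-1];s=manip.read_camera('scene')[:,:,::-1]
r=lambda i,w,h:cv2.resize(np.ascontiguousarray(i),(w,h),interpolation=cv2.INTER_CUBIC)
cv2.imwrite('pics/f.png',np.vstack([np.hstack([r(a[245:300,390:490],400,220),r(a[245:300,165:265],400,220)]),np.hstack([r(s[285:400,350:520],400,270),r(s[150:265,160:330],400,270)])]))
tool([0,0,0])"
```

```text
at [431.7 -24.9 172.3] head 82.4 shift [ -38.9 -457.3   77.7] twist None j6 -101.4 t 43.7
```

View pics/f.png

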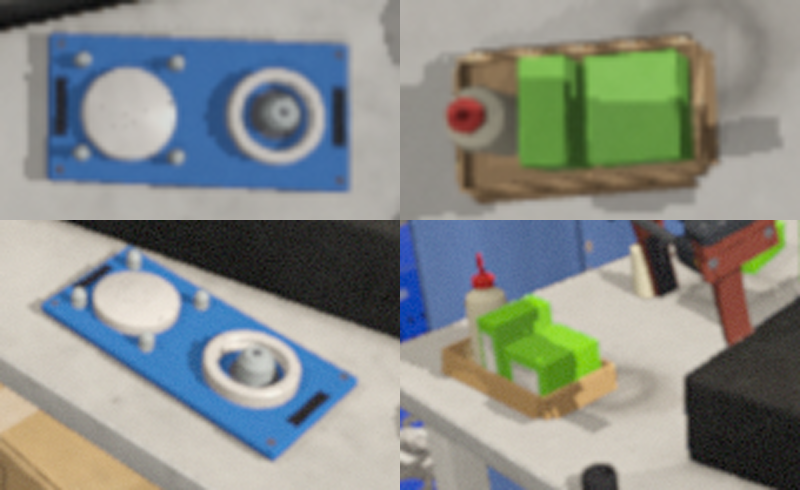

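```bash
python3 -c "
from h import *
c=lambda u,v,z:px2w('top',389.6+u/4,244.6+v/4,z).round(1)
print('disc',c(129,113,22),'nest',np.mean([c(u,v,25) for u,v in((83,58),(177,62),(177,157),(82,153))],0),'ring',c(276,115,24),'post',c(281,114,32))
print(manip.finish_job())"
```

```text
disc [ 441.5 -297.5] nest [ 445.05 -297.5 ] ring [ 438.6 -393.1] post [ 438.5 -394.1]
the job is handed in; nothing more can be done
None
```

I made up both kits and handed the job in at about 44 s of the 141 s allowed. No verdict is reported.

- **Fitting kit (carton):** the thick box, the flat box on its edge and the larger oil bottle stand upright side by side inside the carton. I judged this by eye from the final top and scene pictures. The bottle stayed upright while it was carried.
- **Hardness-check kit (plate):** the steel disc lies between the four pegs, measured about 3.5 mm from the nest's centre. The small ring lies flat over the post, about 1 mm off centre. Both limits are 13 mm, and the fingers were open and clear at the end.

**Disagreements and faults:**
- **Plate position:** the top and wrist cameras differed by about 4 mm on the nest and the post, so I aimed between the two. The distances above come from the top camera alone.
- **Tool lean:** the tool slowly leaned over, reaching about 0.2 rad, and my attempts to undo it failed. I gripped the ring and disc with the jaws across the lean, so both could be set down flat.
- **Thick box:** I had to regrip it to get the right gripping height.

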